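# Unstack the fired lids and close each pot with its own

## Task

Take the stack of four white lids apart and put each lid on the terracotta pot of its own size, so that every lid sits flat on its pot's rim with its flange down inside the mouth. Set the lids down gently, never dropping one, and leave the pots standing where they are.

Things in the scene. Friction and masses are not known exactly. Their poses are not given: they have to be found in the camera images.
- lid_small: Round white lid, on top of the stack. From below: hollow flange 42 mm across outside, 34 inside, 25 deep; flat disc 76 mm across, 7 thick; round upright grip knob 24 mm across, 22 high. In the stack each flange stands on the disc below, over its knob: lift a lid 25 mm straight up to free it. Origin: centre of flange's lower edge (disc top 32 mm above), z up. 80 g.
- lid_medium: Round white lid, second from the top of the stack. From below: hollow flange 62 mm across outside, 54 inside, 25 deep; flat disc 96 mm across, 7 thick; round upright grip knob 24 mm across, 22 high. Origin: centre of flange's lower edge (disc top 32 mm above), z up. 130 g.
- lid_large: Round white lid, third from the top of the stack. From below: hollow flange 82 mm across outside, 74 inside, 25 deep; flat disc 116 mm across, 7 thick; round upright grip knob 24 mm across, 22 high. Origin: centre of flange's lower edge (disc top 32 mm above), z up. 190 g.
- lid_widest: Round white lid, at the bottom of the stack. From below: hollow flange 102 mm across outside, 94 inside, 25 deep; flat disc 136 mm across, 7 thick; round upright grip knob 24 mm across, 22 high. It stands on a round plaster bat 14 mm thick. Origin: centre of flange's lower edge (disc top 32 mm above), z up. 270 g.
- pot_small: Open round terracotta pot, 68 mm across, mouth 58 mm, 85 mm high (narrower pots are taller), wall 5 mm, loose on the table. Takes the 76 mm lid: flange 8 mm clear all round in the mouth, disc resting on the rim, the lid's origin then 60 mm above this one's. Origin: centre of the underside, z up. 300 g.
- pot_medium: Open round terracotta pot, 88 mm across, mouth 78 mm, 75 mm high (narrower pots are taller), wall 5 mm, loose on the table. Takes the 96 mm lid: flange 8 mm clear all round in the mouth, disc resting on the rim, the lid's origin then 50 mm above this one's. Origin: centre of the underside, z up. 400 g.
- pot_large: Open round terracotta pot, 108 mm across, mouth 98 mm, 67 mm high (narrower pots are taller), wall 5 mm, loose on the table. Takes the 116 mm lid: flange 8 mm clear all round in the mouth, disc resting on the rim, the lid's origin then 42 mm above this one's. Origin: centre of the underside, z up. 500 g.
- pot_widest: Open round terracotta pot, 128 mm across, mouth 118 mm, 60 mm high (narrower pots are taller), wall 5 mm, loose on the table. Takes the 136 mm lid: flange 8 mm clear all round in the mouth, disc resting on the rim, the lid's origin then 35 mm above this one's. Origin: centre of the underside, z up. 600 g.
Not all that is in view belongs to the job. What is shaped like the lid_large but blue or yellow is not meant.

How it is judged:
By the outcome, as a careful person would: the job done as asked, in the order asked, and still so for the second after the job is handed in, with the robot touching nothing.
It also fails if it takes over 120 s, if anything falls off the work surface, if the arm or the gripper's body presses on something with over 40 N, if the wrist force passes 120 N, or if a joint passes its speed limit or range.

## Robot

A 7-joint arm with a two-finger parallel gripper is mounted at the origin on the work surface. World frame = base frame: x ahead of the robot, y to its left, z up, the work surface at z = 0. Lengths are in m, angles in rad, forces in N, time in s.
With the tool pointing down it reaches from about 0.425 to 0.825 m from the base axis. Payload 3.6 kg.
Tool frame: the origin (TCP) lies on the centre line of the jaws, within the pads' length; the fingertips stand ahead of it and the grasp point (between the pads) is the TCP (ctrl.tip_extent is the z of the fingertips in the tool frame, in m); z points along the fingers, y is the line along which they close (so a half turn about z gives the same grasp; the last joint's range is limited). The gripper opens to 85 mm and grips with 20 to 120 N. Pads are 22 mm wide; open, the fingers measure 114 mm over their backs; the gripper's body (76 mm by 85 mm) begins 54 mm behind the grasp point. The pads swing forward as they close: fully open they stand 13 mm farther back than shut.
Start: joints at [1.268, 0.615, -0.013, 1.423, 0.008, 1.103, -0.04], TCP at [0.177, -0.625, 0.25] pointing down, gripper open.
Joint ranges: [-3.12, 3.12], [-0.3, 2.06], [-1.34, 1.32], [0.26, 2.42], [-1.36, 4.5], [0.01, 1.98], [-2.84, 2.84]. Speed limits (rad/s): [2.79, 2.79, 3.14, 3.14, 3.14, 3.14, 3.14].

## Interface

Orientations are given as [roll, pitch, yaw] about the fixed x, y, z axes, in that order (R = Rz(yaw) Ry(pitch) Rx(roll)).
In Python, from plant import ctrl gives the robot as it stands.
- The arm moves only by the tool apply_moves, never from a script. Its arguments are lists of equal length, an entry for each row: "rotation": the turn, a rotation vector about the tool's x, y, z normalised to -1 to 1, where 1 is 60 degrees, a list of three; "xyz": the shift along the tool's x, y, z normalised to -1 to 1, where 1 is 0.15 m, a list of three; "claw": the opening, from 0 (shut) to 1 (fully open). In form: {"rotation": [[rx, ry, rz], ...], "xyz": [[tx, ty, tz], ...], "claw": [claw, ...]}. A call has exactly 10 rows; each row shifts and turns the commanded pose from where the row before left it, along the tool's axes as they then stand; what a row does not reach is not made up. A row lasts 1/12 s, in which the tool goes at most 41.7 mm and 7.16 degrees, less where a joint would pass 70% of its speed; a pose out of reach is approached as far as the arm can. A call with a number of a shift or a turn outside -1 to 1 is refused whole. A call with a gripper value outside its range is refused whole. The fingers move at their own pace and stop on an object; "newtons" is the grip in N (left out, the last holds). Time passes only in rows, so rows that do not move let the fingers close, or fill a call up. It gives the time, the measured TCP pose, the force, the opening and the grip force at its end, in the units of the state.
- ctrl.sense(): the state, without advancing time (a new reading comes with each control period).
- ctrl.grab_frame(name): name is "scene" or "top" or "wrist"; returns a dict with "color" (400x640x3 uint8, blue, green, red), "camera_matrix" (3x3 intrinsics, pixels), "T" (4x4, takes a point from camera to world coordinates); the wrist camera has in their place "mount" (4x4, takes a point from camera to tool coordinates, whose origin is the TCP and whose axes are the flange's). Camera axes: x right, y down, z forward; pixel columns grow to the right and rows downward; lengths in m; the calibration is good to about 2 mm. A picture is of the moment at which its call begins: read the wrist's pose just before it. There is no depth.
- ctrl.job_done(): hands the job in; it is judged then, once.
The state is a dict: "t": time; "joints": joint angles; "dq": joint speeds; "effort": joint torques, N m; "eef_pos": TCP position; "tcp_rot": TCP orientation; "ft_force": force on the tool from outside, world axes, zero at the start; "wrist_torque": the same for the moment, N m; "grip_width": finger opening in m; "grip_force": force on a finger pad.
Only numpy, scipy, OpenCV 4.12 (cv2) and the standard library are available. Lean on these libraries where they do the work, as an engineer would, in place of code of your own. Each camera call takes 0.05 s, during which the arm holds its last target. There are 200 camera calls.

## Working session

There is one attempt and no reset: what is moved stays moved. The work goes in short steps, Python scripts to look and compute and a tool call to move; the robot and the scene stay as the last step left them, time stands still between calls to the robot, and variables do not carry over. Pictures are saved under pics/ and viewed, at most 14 in all, crops included, and the job is handed in when it is done.

Besides the shell and the picture viewer there is one more tool, called after "Request:" by a JSON object that holds its "api" and its "payload", one argument or row to a line. apply_moves: Moves the arm, as the interface text tells. Its arguments: {"type":"object","properties":{"rotation":{"type":"array","items":{"type":"array","items":{"type":"number"}}},"xyz":{"type":"array","items":{"type":"array","items":{"type":"number"}}},"claw":{"type":"array","items":{"type":"number"}},"newtons":{"type":"number"}},"required":["rotation","xyz","claw"]}

```bash
mkdir -p pics; ls
python3 - <<'E'
from plant import ctrl
import cv2,numpy as np
s=ctrl.sense(); print(s, ctrl.tip_extent)
for n in ("scene","top","wrist"):
    f=ctrl.grab_frame(n); cv2.imwrite(f"pics/{n}0.png",f["color"]); print(n,np.round(f["camera_matrix"],1).tolist(),np.round(f.get("T",f.get("mount")),4).tolist())
E
```

```text
pics
{'t': 0.0, 'joints': array([ 1.26846579,  0.61594729, -0.01261165,  1.42490533,  0.00806433,
        1.10340675, -0.04040225]), 'dq': array([-0.00016029,  0.00031378,  0.0015467 ,  0.00106389,  0.00017623,
        0.00015476,  0.00215081]), 'effort': array([ 2.79912354e-05, -4.69210768e+01,  2.59227008e-01, -1.71031237e+01,
        1.00234945e-02,  9.79136908e-03,  1.93277867e-05]), 'eef_pos': array([ 0.17684443, -0.62473154,  0.24911774]), 'tcp_rot': array([-3.13897518e+00,  9.57606243e-06,  2.75874907e-01]), 'ft_force': array([-0.68141326,  0.92084085,  0.02745748]), 'wrist_torque': array([-0.0237972 , -0.04307552,  0.00794152]), 'grip_force': 0.0, 'grip_width': 0.085255976829377} 0.019
scene [[437.1, 0.0, 323.5], [0.0, 437.1, 200.0], [0.0, 0.0, 1.0]] [[0.8556, 0.3174, -0.409, 0.926], [0.5175, -0.5049, 0.6908, -0.8677], [0.0128, -0.8027, -0.5962, 0.7611], [0.0, 0.0, 0.0, 1.0]]
top [[384.0, 0.0, 311.4], [0.0, 384.0, 193.7], [0.0, 0.0, 1.0]] [[-0.0501, -0.977, 0.2072, 0.2602], [-0.9987, 0.0479, -0.0156, -0.0585], [0.0053, -0.2078, -0.9782, 1.1398], [0.0, 0.0, 0.0, 1.0]]
wrist [[321.9, 0.0, 319.4], [0.0, 321.9, 202.7], [0.0, 0.0, 1.0]] [[-0.0005, -0.9517, -0.3071, 0.0789], [1.0, -0.0007, 0.0006, -0.0003], [-0.0008, -0.3071, 0.9517, -0.1235], [0.0, 0.0, 0.0, 1.0]]
```

View pics/scene0.png

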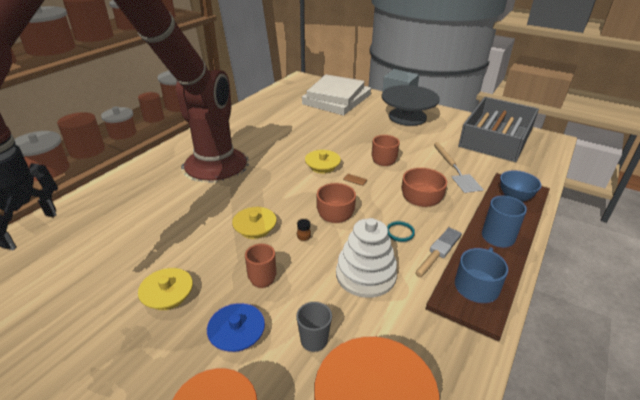

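View pics/top0.png

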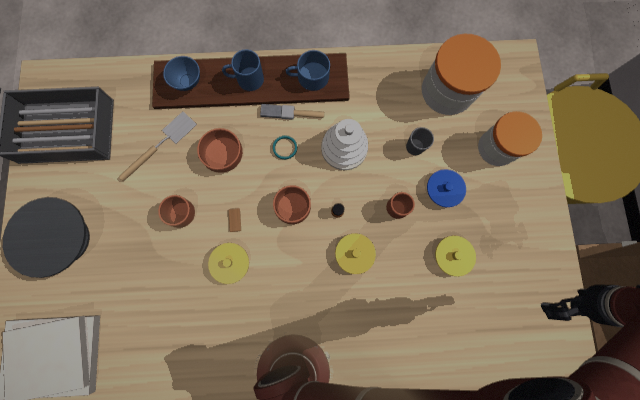

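The scene view shows the white stack at (368,258). The pots are at (424,186), (336,202), (385,150) and (261,265), with yellow and blue decoy lids beside them. In the top view the white stack is at (345,145), and the terracotta pots are at (220,150) widest, (292,205) large, (177,212) medium and (402,205) small.

```bash
cat > h.py <<'E'
import cv2,numpy as np
from scipy.optimize import least_squares
def ray(px,K,T):
    d=T[:3,:3]@np.linalg.inv(K)@np.array([px[0],px[1],1.]); return T[:3,3],d/np.linalg.norm(d)
def plane(px,K,T,z):
    o,d=ray(px,K,T); return o+d*(z-o[2])/d[2]
def proj(P,K,T):
    c=np.linalg.inv(T)@np.append(P,1); u=K@c[:3]; return u[:2]/u[2]
def tri(rs):
    A=np.zeros((3,3));b=np.zeros(3)
    for o,d in rs:
        M=np.eye(3)-np.outer(d,d);A+=M;b+=M@o
    p=np.linalg.solve(A,b); return p,[np.linalg.norm(np.cross(p-o,d)) for o,d in rs]
def comp(mask,seed):
    n,l,st,c=cv2.connectedComponentsWithStats(mask.astype(np.uint8))
    ys,xs=np.nonzero(l); i=np.argmin((xs-seed[0])**2+(ys-seed[1])**2)
    return (l==l[ys[i],xs[i]]).astype(np.uint8)
def contour(m):
    cs,_=cv2.findContours(m,cv2.RETR_EXTERNAL,cv2.CHAIN_APPROX_NONE); c=max(cs,key=cv2.contourArea)
    return cv2.convexHull(c)[:,0,:].astype(float)
def rim(c,K,T,z,R=None,span=0.0):
    """far-side arc of hull cast to plane z, circle fit; returns centre, R, rms"""
    P=np.array([plane(p,K,T,z)[:2] for p in c]); 
    # resample the hull evenly
    Q=np.vstack([P,P[:1]]);s=np.r_[0,np.cumsum(np.linalg.norm(np.diff(Q,axis=0),axis=1))]
    t=np.linspace(0,s[-1],200)[:-1];P=np.c_[np.interp(t,s,Q[:,0]),np.interp(t,s,Q[:,1])]
    ctr=P.mean(0)
    for _ in range(4):
        v=ctr-T[:2,3];v/=np.linalg.norm(v); S=P[(P-ctr)@v>span]
        f=(lambda x:np.hypot(*(S-x[:2]).T)-x[2])
        r=least_squares(f,[*ctr,.05],loss='soft_l1',f_scale=.001); ctr=r.x[:2]
    return ctr,r.x[2],np.sqrt(np.mean(f(r.x)**2))
E
cat > m1.py <<'E'
from h import *; from plant import ctrl
F={n:ctrl.grab_frame(n) for n in ("top","scene")}
seeds={'widest':((220,150),(424,186),.060,.128),'large':((292,205),(336,202),.067,.108),'medium':((177,212),(385,150),.075,.088),'small':((402,205),(261,265),.085,.068)}
for k,(a,b,h,D) in seeds.items():
    z=h
    for it in range(3):
        rs=[];o=[]
        for n,sd in (("top",a),("scene",b)):
            f=F[n];K,T=f["camera_matrix"],f["T"];hsv=cv2.cvtColor(f["color"],cv2.COLOR_BGR2HSV)
            m=((hsv[...,0]<10)|(hsv[...,0]>174))&(hsv[...,1]>110)&(hsv[...,2]>40)
            cc=contour(comp(cv2.morphologyEx(m.astype(np.uint8),cv2.MORPH_OPEN,np.ones((2,2))),sd))
            c,R,e=rim(cc,K,T,z); o.append((np.round(c,4),round(2*R,4),round(e,4))); rs.append(ray(proj([*c,z],K,T),K,T))
        p,e=tri(rs); z=p[2]
    print(k,np.round(p,4),'resid',np.round(e,4),'nominal h,D',h,D,o,'reach',round(np.hypot(*p[:2]),3))
img=F["top"]["color"][30:250,130:450]; 
cv2.imwrite("pics/crop.png",cv2.resize(img,None,fx=2.5,fy=2.5,interpolation=cv2.INTER_CUBIC))
i2=F["scene"]["color"][200:310,310:430]
cv2.imwrite("pics/crop2.png",cv2.resize(i2,None,fx=5,fy=5,interpolation=cv2.INTER_CUBIC))
E
python3 m1.py
```

```text
widest [0.6405 0.1913 0.0505] resid [0.0022 0.0022] nominal h,D 0.06 0.128 [(array([0.6384, 0.1901]), np.float64(0.1256), np.float64(0.0006)), (array([0.6419, 0.1937]), np.float64(0.1239), np.float64(0.0013))] reach 0.668
large [ 0.4623 -0.018   0.0585] resid [0.0024 0.0024] nominal h,D 0.067 0.108 [(array([ 0.4603, -0.0194]), np.float64(0.1053), np.float64(0.0006)), (array([ 0.464 , -0.0161]), np.float64(0.1035), np.float64(0.0009))] reach 0.463
medium [0.4613 0.3185 0.0648] resid [0.0012 0.0012] nominal h,D 0.075 0.088 [(array([0.4624, 0.3193]), np.float64(0.0716), np.float64(0.0011)), (array([0.4606, 0.3172]), np.float64(0.0797), np.float64(0.0012))] reach 0.561
small [ 0.4436 -0.329   0.0796] resid [0.0025 0.0025] nominal h,D 0.085 0.068 [(array([ 0.4418, -0.3306]), np.float64(0.0643), np.float64(0.0004)), (array([ 0.4456, -0.3275]), np.float64(0.0623), np.float64(0.0005))] reach 0.552
```

View pics/crop.png

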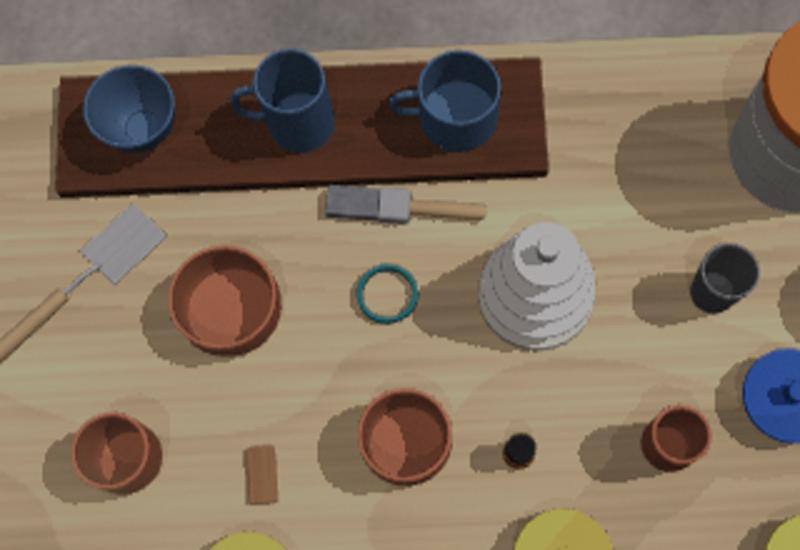

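View pics/crop2.png

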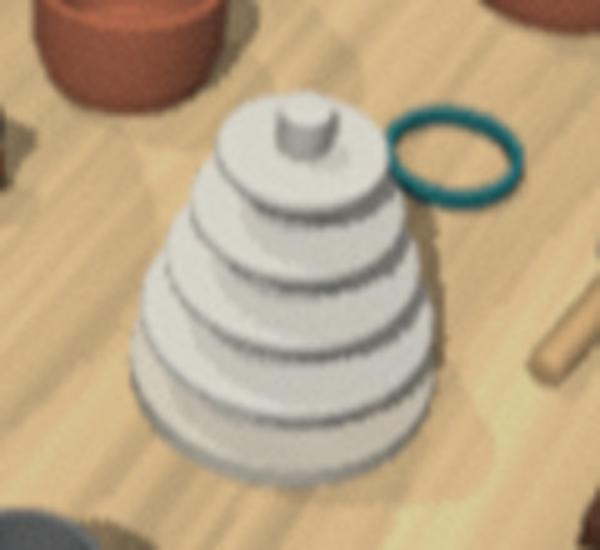

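The crops confirm it. The only white stack has its knob at about (349,127) in the top view and (371,221) in the scene view. The four terracotta pots differ clearly in size, and the yellow and blue lids lie apart from them. The mask edges are half a pixel too small, so I'll refine them and triangulate the stack's knob.

```bash
python3 - <<'E'
import re
s=open('h.py').read()
s=s.replace('''    cs,_=cv2.findContours(m,''','''    m=cv2.resize(m*255,None,fx=8,fy=8,interpolation=cv2.INTER_LINEAR); m=(m>127).astype(np.uint8)
    cs,_=cv2.findContours(m,''').replace("[:,0,:].astype(float)","[:,0,:].astype(float)/8-.4375")
open('h.py','w').write(s)
E
python3 m1.py
python3 - <<'E'
from h import *; from plant import ctrl
rs=[]
for n,px in (("top",(349.2,127.5)),("scene",(371.2,220.6))):
    f=ctrl.grab_frame(n); rs.append(ray(px,f["camera_matrix"],f["T"]))
p,e=tri(rs);print("knob top",p,e,"expected z .164; reach",np.hypot(*p[:2]))
# stack bottom outlines as check: white mask, near side arc in each view on z=0.02
s=ctrl.sense();print(s['t'])
E
```

```text
widest [0.6403 0.1917 0.0514] resid [0.0022 0.0022] nominal h,D 0.06 0.128 [(array([0.6383, 0.1905]), np.float64(0.1273), np.float64(0.0007)), (array([0.6417, 0.194 ]), np.float64(0.1246), np.float64(0.0012))] reach 0.668
large [ 0.462  -0.0184  0.0597] resid [0.0023 0.0023] nominal h,D 0.067 0.108 [(array([ 0.4601, -0.0198]), np.float64(0.1082), np.float64(0.0005)), (array([ 0.4636, -0.0166]), np.float64(0.1034), np.float64(0.0007))] reach 0.462
medium [0.4631 0.3183 0.0671] resid [0.0039 0.0039] nominal h,D 0.075 0.088 [(array([0.4665, 0.3208]), np.float64(0.0649), np.float64(0.0012)), (array([0.4609, 0.3142]), np.float64(0.0841), np.float64(0.0012))] reach 0.562
small [ 0.4434 -0.3287  0.08  ] resid [0.0024 0.0024] nominal h,D 0.085 0.068 [(array([ 0.4416, -0.3303]), np.float64(0.0668), np.float64(0.0004)), (array([ 0.4453, -0.3273]), np.float64(0.0638), np.float64(0.0005))] reach 0.552
knob top [ 0.64324827 -0.18530075  0.16487798] [np.float64(0.0008101988107080021), np.float64(0.0008101988107079018)] expected z .164; reach 0.669406236581922
0.45
```

```bash
cat > plan.py <<'E'
import sys,math,numpy as np
from scipy.spatial.transform import Rotation as R
from plant import ctrl
def go(*ts):
    s=ctrl.sense();p=s['eef_pos'];M=R.from_euler('xyz',s['tcp_rot']).as_matrix()
    down=R.from_euler('xyz',[math.pi,0,s['tcp_rot'][2]]).as_matrix()
    print('t',round(s['t'],2),'p',p.round(4),'rot',s['tcp_rot'].round(4),'F',s['ft_force'].round(1),'w',round(s['grip_width'],4),'tiltfix',((M.T@R.from_matrix(down).as_matrix()-np.eye(3))[[2,0,1],[1,2,0]]*57.3/60).round(4))
    for t in ts:
        d=M.T@(np.array(t)-p); print(t,'total/0.15:',(d/.15).round(3),'dist',round(np.linalg.norm(d),4),'rows@.033',math.ceil(np.linalg.norm(d)/.033)); p=np.array(t)
if __name__=="__main__": go(*[tuple(map(float,a.split(','))) for a in sys.argv[1:]])
E
python3 plan.py .5,-.22,.35
```

```text
t 0.45 p [ 0.177  -0.6253  0.2502] rot [-3.1413 -0.      0.2758] F [0.5 0.4 0.2] w 0.0857 tiltfix [-0.0003 -0.      0.    ]
(0.5, -0.22, 0.35) total/0.15: [ 2.808 -2.014 -0.665] dist 0.5278 rows@.033 16
```

Request:
{"api": "apply_moves", "payload": {
  "rotation": [
    [0, 0, 0],
    [0, 0, 0],
    [0, 0, 0],
    [0, 0, 0],
    [0, 0, 0],
    [0, 0, 0],
    [0, 0, 0],
    [0, 0, 0],
    [0, 0, 0],
    [0, 0, 0]
  ],
  "xyz": [
    [0.1, -0.07, -0.06],
    [0.15, -0.11, -0.06],
    [0.17, -0.12, -0.06],
    [0.17, -0.12, -0.06],
    [0.17, -0.12, -0.06],
    [0.17, -0.12, -0.06],
    [0.17, -0.12, -0.06],
    [0.17, -0.12, -0.06],
    [0.17, -0.12, -0.06],
    [0.15, -0.11, -0.06]
  ],
  "claw": [0.55, 0.55, 0.55, 0.55, 0.55, 0.55, 0.55, 0.55, 0.55, 0.55],
  "newtons": 40
}}

```text
t: 1.28
eef_pos: [0.3622, -0.3942, 0.3416]
tcp_rot: [3.142, -0.002, 0.278]
ft_force: [0.3, 0.3, 0.3]
grip_width: 0.0471
grip_force: 0.0
```

Request:
{"api": "apply_moves", "payload": {
  "rotation": [
    [0, 0, 0],
    [0, 0, 0],
    [0, 0, 0],
    [0, 0, 0],
    [0, 0, 0],
    [0, 0, 0],
    [0, 0, 0],
    [0, 0, 0],
    [0, 0, 0],
    [0, 0, 0]
  ],
  "xyz": [
    [0.17, -0.12, 0],
    [0.17, -0.12, 0],
    [0.17, -0.12, 0],
    [0.17, -0.12, 0],
    [0.17, -0.12, 0],
    [0.15, -0.11, 0],
    [0.13, -0.09, 0],
    [0.06, -0.05, 0],
    [0, 0, 0],
    [0, 0, 0]
  ],
  "claw": [0.55, 0.55, 0.55, 0.55, 0.55, 0.55, 0.55, 0.55, 0.55, 0.55]
}}

```text
t: 2.12
eef_pos: [0.4968, -0.2262, 0.3406]
tcp_rot: [3.141, 0.001, 0.276]
ft_force: [-0.3, -0.8, 0.2]
grip_width: 0.0468
grip_force: 0.0
```

```bash
cat > wl.py <<'E'
import sys,pickle,math
from h import *; from plant import ctrl
from scipy.spatial.transform import Rotation as R
def shot(name):
    s=ctrl.sense(); f=ctrl.grab_frame("wrist"); T=np.eye(4);T[:3,:3]=R.from_euler('xyz',s['tcp_rot']).as_matrix();T[:3,3]=s['eef_pos']
    d=dict(img=f["color"],K=f["camera_matrix"],T=T@f["mount"]); pickle.dump(d,open(name+".pkl","wb")); cv2.imwrite(f"pics/{name}.png",f["color"]); return d,s
if __name__=="__main__":
    d,s=shot(sys.argv[1]);print(s['t'],s['eef_pos'].round(4),s['tcp_rot'].round(4),s['grip_width'])
    for k,p in dict(knob=(.643,-.185,.164),widest=(.640,.191,.06),large=(.462,-.018,.067),medium=(.463,.318,.075),small=(.443,-.329,.085)).items(): print(k,proj(p,d['K'],d['T']).round(1))
E
python3 wl.py w1; python3 plan.py .5,.10,.37
```

```text
2.1167 [ 0.4968 -0.2262  0.3406] [3.1408e+00 8.0000e-04 2.7650e-01] 0.046849132004957376
knob [319.6   4.8]
widest [-33.5 -77.9]
large [148.  146.4]
medium [-159.9   63.8]
small [385.4 229.7]
t 2.17 p [ 0.4962 -0.2275  0.3405] rot [3.1404e+00 1.3000e-03 2.7390e-01] F [-0.2 -0.7  0.8] w 0.0469 tiltfix [0.0011 0.0012 0.    ]
(0.5, 0.1, 0.37) total/0.15: [ 0.614 -2.095 -0.2  ] dist 0.3288 rows@.033 10
```

View pics/w1.png

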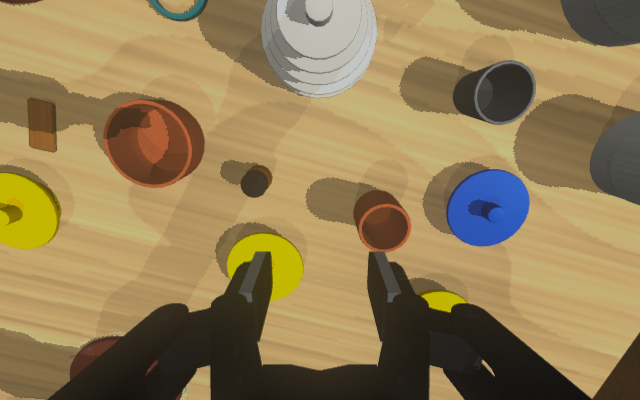

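The wrist view shows the stack at (319,45), the large pot at (150,143), the small pot at (384,228) and the blue lid at (488,207). All of them agree with the predicted pixels. Next I'll take the second wrist position.

Request:
{"api": "apply_moves", "payload": {
  "rotation": [
    [0, 0, 0],
    [0, 0, 0],
    [0, 0, 0],
    [0, 0, 0],
    [0, 0, 0],
    [0, 0, 0],
    [0, 0, 0],
    [0, 0, 0],
    [0, 0, 0],
    [0, 0, 0]
  ],
  "xyz": [
    [0.03, -0.15, -0.02],
    [0.05, -0.24, -0.02],
    [0.05, -0.24, -0.02],
    [0.05, -0.24, -0.02],
    [0.05, -0.24, -0.02],
    [0.05, -0.24, -0.02],
    [0.05, -0.24, -0.02],
    [0.05, -0.24, -0.02],
    [0.04, -0.2, -0.02],
    [0.02, -0.1, 0]
  ],
  "claw": [0.55, 0.55, 0.55, 0.55, 0.55, 0.55, 0.55, 0.55, 0.55, 0.55]
}}

```text
t: 3.0
eef_pos: [0.4732, 0.1019, 0.3683]
tcp_rot: [-3.14, -0.002, 0.278]
ft_force: [-0.2, 0.4, -0.4]
grip_width: 0.0467
grip_force: 0.0
```

Request:
{"api": "apply_moves", "payload": {
  "rotation": [
    [0, 0, 0],
    [0, 0, 0],
    [0, 0, 0],
    [0, 0, 0],
    [0, 0, 0],
    [0, 0, 0],
    [0, 0, 0],
    [0, 0, 0],
    [0, 0, 0],
    [0, 0, 0]
  ],
  "xyz": [
    [0, 0, 0],
    [0, 0, 0],
    [0, 0, 0],
    [0, 0, 0],
    [0, 0, 0],
    [0, 0, 0],
    [0, 0, 0],
    [0, 0, 0],
    [0, 0, 0],
    [0, 0, 0]
  ],
  "claw": [0.55, 0.55, 0.55, 0.55, 0.55, 0.55, 0.55, 0.55, 0.55, 0.55]
}}

```text
t: 3.83
eef_pos: [0.4739, 0.0993, 0.3673]
tcp_rot: [-3.142, -0.0, 0.276]
ft_force: [-0.3, -0.6, 0.0]
grip_width: 0.0471
grip_force: 0.0
```

```bash
python3 wl.py w2; python3 plan.py .58,-.19,.32
```

```text
3.8333 [0.4739 0.0993 0.3673] [-3.1415 -0.      0.2759] 0.04710199983727972
knob [652.1  91.7]
widest [282.6   3.9]
large [399.4 192.6]
medium [149.6 123.8]
small [604.7 265.9]
t 3.88 p [0.4739 0.0994 0.3673] rot [-3.1415 -0.      0.2759] F [-0.1 -0.7  0.1] w 0.0468 tiltfix [-0.0001 -0.      0.    ]
(0.58, -0.19, 0.32) total/0.15: [0.155 2.049 0.315] dist 0.3118 rows@.033 10
```

View pics/w2.png

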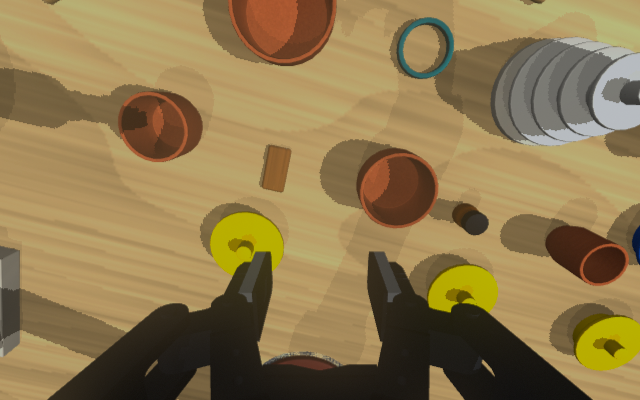

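The second wrist view shows the large pot's rim at (398,189), medium at (153,127), small at (604,264), and widest cut off at the top edge (283,10).

```bash
cat > m2.py <<'E'
from h import *; import pickle,sys; from plant import ctrl
V={n:pickle.load(open(n+".pkl","rb")) for n in sys.argv[1].split(',') if n!='top'}
f=ctrl.grab_frame("top"); V['top']=dict(img=f["color"],K=f["camera_matrix"],T=f["T"])
pots={'widest':(.640,.191,.06,.128),'large':(.462,-.018,.067,.108),'medium':(.463,.318,.075,.088),'small':(.443,-.329,.085,.068)}
for k,(x,y,h,D) in pots.items():
    z=h
    for it in range(3):
        rs=[];o=[]
        for n,f in V.items():
            K,T=f["K"],f["T"];px=proj([x,y,h],K,T)
            ux=[proj([x+D/2*np.cos(a),y+D/2*np.sin(a),h],K,T) for a in np.arange(0,6.3,.3)]
            if np.min(ux)<2 or np.max(np.array(ux)[:,0])>637 or np.max(np.array(ux)[:,1])>397: continue
            hsv=cv2.cvtColor(f["img"],cv2.COLOR_BGR2HSV); H,S,Vv=cv2.split(hsv)
            m=((H<11)|(H>174))&(S>130)&(Vv>35)
            m=cv2.morphologyEx(m.astype(np.uint8),cv2.MORPH_OPEN,np.ones((3,3)))
            cc=contour(comp(m,px)); c,Rr,e=rim(cc,K,T,z)
            o.append((n,c.round(4),round(2*Rr,4),round(e,4))); rs.append(ray(proj([*c,z],K,T),K,T))
        p,e=tri(rs) if len(rs)>1 else (np.array([*c,z]),[]); z=p[2]
    print(k,p.round(4),'res',np.round(e,4),'nom',h,D); [print('   ',*q) for q in o]
E
python3 m2.py w1,w2
```

```text
widest [0.6905 0.1695 0.06  ] res [] nom 0.06 0.128
    top [0.6905 0.1695] 0.0135 0.0007
large [ 0.461  -0.0024  0.0133] res [0.0041 0.0149 0.0161] nom 0.067 0.108
    w1 [ 0.4568 -0.003 ] 0.0599 0.0022
    w2 [0.4556 0.0116] 0.0543 0.0023
    top [ 0.4709 -0.0151] 0.1117 0.0003
medium [0.4716 0.3191 0.0761] res [0.01 0.01] nom 0.075 0.088
    w2 [0.4703 0.3084] 0.0227 0.0033
    top [0.4743 0.3295] 0.0382 0.001
small [ 0.4413 -0.3389  0.0834] res [0.0171 0.007  0.0109] nom 0.085 0.068
    w1 [ 0.4346 -0.3567] 0.0058 0.0001
    w2 [ 0.444  -0.3286] 0.0659 0.0004
    top [ 0.4438 -0.328 ] 0.0628 0.0005
```

Request:
{"api": "apply_moves", "payload": {
  "rotation": [
    [0, 0, 0],
    [0, 0, 0],
    [0, 0, 0],
    [0, 0, 0],
    [0, 0, 0],
    [0, 0, 0],
    [0, 0, 0],
    [0, 0, 0],
    [0, 0, 0],
    [0, 0, 0]
  ],
  "xyz": [
    [0.01, 0.15, 0.02],
    [0.02, 0.24, 0.04],
    [0.02, 0.24, 0.04],
    [0.02, 0.24, 0.04],
    [0.02, 0.24, 0.04],
    [0.02, 0.24, 0.04],
    [0.02, 0.24, 0.04],
    [0.02, 0.24, 0.03],
    [0.01, 0.15, 0.02],
    [0, 0.07, 0]
  ],
  "claw": [0.55, 0.55, 0.55, 0.55, 0.55, 0.55, 0.55, 0.55, 0.55, 0.55]
}}

```text
t: 4.77
eef_pos: [0.5804, -0.1949, 0.3191]
tcp_rot: [3.14, 0.003, 0.27]
ft_force: [-0.9, -0.5, -0.4]
grip_width: 0.0475
grip_force: 0.0
```

Request:
{"api": "apply_moves", "payload": {
  "rotation": [
    [0, 0, 0],
    [0, 0, 0],
    [0, 0, 0],
    [0, 0, 0],
    [0, 0, 0],
    [0, 0, 0],
    [0, 0, 0],
    [0, 0, 0],
    [0, 0, 0],
    [0, 0, 0]
  ],
  "xyz": [
    [0, 0, 0],
    [0, 0, 0],
    [0, 0, 0],
    [0, 0, 0],
    [0, 0, 0],
    [0, 0, 0],
    [0, 0, 0],
    [0, 0, 0],
    [0, 0, 0],
    [0, 0, 0]
  ],
  "claw": [0.55, 0.55, 0.55, 0.55, 0.55, 0.55, 0.55, 0.55, 0.55, 0.55]
}}

```text
t: 5.6
eef_pos: [0.5807, -0.19, 0.3208]
tcp_rot: [-3.142, 0.0, 0.276]
ft_force: [-0.6, 0.1, -1.1]
grip_width: 0.047
grip_force: 0.0
```

```bash
python3 wl.py w3; python3 m2.py w1,w2,w3
```

```text
5.6 [ 0.5807 -0.19    0.3208] [-3.1415  0.      0.2758] 0.04704589628345915
knob [333.9 120.6]
widest [-12.1  17.6]
large [161.8 221.4]
medium [-136.6  148.5]
small [393.5 300.2]
widest [0.6389 0.191  0.06  ] res [] nom 0.06 0.128
    top [0.6389 0.191 ] 0.1229 0.0005
large [ 4.632e-01 -3.000e-04  1.680e-02] res [0.007  0.0144 0.0084 0.0173] nom 0.067 0.108
    w1 [ 0.4577 -0.0045] 0.0594 0.0022
    w2 [0.4563 0.0124] 0.0539 0.0022
    w3 [0.4675 0.007 ] 0.0634 0.0046
    top [ 0.4717 -0.0155] 0.1071 0.0008
medium [0.4741 0.3092 0.091 ] res [0.007 0.007] nom 0.075 0.088
    w2 [0.4731 0.3017] 0.0219 0.0032
    top [0.4762 0.3164] 0.0411 0.0014
small [ 0.4385 -0.3635  0.057 ] res [0.0128 0.0044 0.0092 0.0061] nom 0.085 0.068
    w1 [ 0.425  -0.3672] 0.0062 0.0001
    w2 [ 0.4371 -0.3577] 0.0702 0.0004
    w3 [ 0.448  -0.3654] 0.0042 0.0002
    top [ 0.4442 -0.3613] 0.0119 0.0006
```

View pics/w3.png

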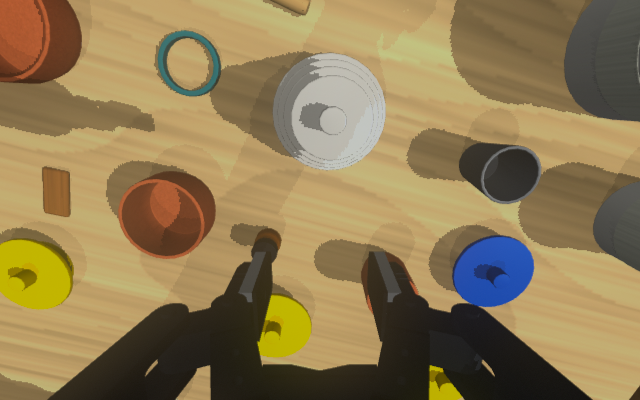

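The view is good: the knob top is at (333,121), against a prediction of (333.9,120.6), so the stack is confirmed at (0.643,-0.185) with the knob top at z=0.164. The terracotta mask came apart, so I'll redo it more robustly and plan the grasp.

```bash
sed -i 's/(S>130)&(Vv>35)/(S>105)\&(Vv>30)/; s/cv2.MORPH_OPEN,np.ones((3,3))/cv2.MORPH_CLOSE,np.ones((3,3))/' m2.py
python3 - <<'E'
s=open('h.py').read()
s=s.replace("    ys,xs=np.nonzero(l)","    l[np.isin(l,np.nonzero(st[:,4]<250)[0])]=0\n    ys,xs=np.nonzero(l)")
open('h.py','w').write(s)
E
python3 m2.py w1,w2,w3; python3 plan.py .6433,-.1853,.20 .6433,-.1853,.162
```

```text
widest [0.6388 0.1912 0.06  ] res [] nom 0.06 0.128
    top [0.6388 0.1912] 0.1282 0.0003
large [ 0.462  -0.0167  0.0665] res [0.0015 0.0006 0.0008 0.0005] nom 0.067 0.108
    w1 [ 0.4606 -0.0162] 0.1012 0.0017
    w2 [ 0.4627 -0.0165] 0.1059 0.0002
    w3 [ 0.4629 -0.0168] 0.1058 0.0002
    top [ 0.4621 -0.0172] 0.1079 0.0006
medium [0.4636 0.3203 0.0502] res [0.0024 0.0024] nom 0.075 0.088
    w2 [0.4632 0.3178] 0.0317 0.0033
    top [0.4643 0.3228] 0.0876 0.0005
small [ 0.4669 -0.1197  0.2641] res [0.1507 0.0257 0.0943 0.1917] nom 0.085 0.068
    w1 [ 0.5051 -0.269 ] 0.0348 0.0001
    w2 [ 0.4909 -0.1292] 0.0368 0.0002
    w3 [ 0.5642 -0.096 ] 0.0505 0.0001
    top [ 0.3114 -0.0077] 0.1 nan
t 5.75 p [ 0.5807 -0.19    0.3208] rot [-3.1415e+00  1.0000e-04  2.7580e-01] F [0.5 1.  0.1] w 0.0471 tiltfix [-0.0001  0.0001 -0.    ]
(0.6433, -0.1853, 0.2) total/0.15: [0.41  0.083 0.805] dist 0.1361 rows@.033 5
(0.6433, -0.1853, 0.162) total/0.15: [0.    0.    0.253] dist 0.038 rows@.033 2
  return _methods._mean(a, axis=axis, dtype=dtype,
  ret = ret.dtype.type(ret / rcount)
```

Request:
{"api": "apply_moves", "payload": {
  "rotation": [
    [0, 0, 0],
    [0, 0, 0],
    [0, 0, 0],
    [0, 0, 0],
    [0, 0, 0],
    [0, 0, 0],
    [0, 0, 0],
    [0, 0, 0],
    [0, 0, 0],
    [0, 0, 0]
  ],
  "xyz": [
    [0.1, 0.02, 0.1],
    [0.15, 0.03, 0.15],
    [0.11, 0.023, 0.15],
    [0.05, 0.01, 0.15],
    [0, 0, 0.15],
    [0, 0, 0.1],
    [0, 0, 0.09],
    [0, 0, 0.08],
    [0, 0, 0.06],
    [0, 0, 0.027]
  ],
  "claw": [0.55, 0.55, 0.55, 0.55, 0.55, 0.55, 0.55, 0.55, 0.55, 0.55]
}}

```text
t: 6.58
eef_pos: [0.6427, -0.1852, 0.1608]
tcp_rot: [-3.14, 0.002, 0.276]
ft_force: [0.7, -0.5, -0.2]
grip_width: 0.047
grip_force: 0.0
```

Request:
{"api": "apply_moves", "payload": {
  "rotation": [
    [0, 0, 0],
    [0, 0, 0],
    [0, 0, 0],
    [0, 0, 0],
    [0, 0, 0],
    [0, 0, 0],
    [0, 0, 0],
    [0, 0, 0],
    [0, 0, 0],
    [0, 0, 0]
  ],
  "xyz": [
    [0, 0, 0],
    [0, 0, 0],
    [0, 0, 0],
    [0, 0, 0],
    [0, 0, 0],
    [0, 0, 0],
    [0, 0, 0],
    [0, 0, 0],
    [0, 0, 0],
    [0, 0, 0]
  ],
  "claw": [0.55, 0.55, 0.5, 0.4, 0.3, 0.2, 0.1, 0.1, 0.1, 0.1],
  "newtons": 40
}}

```text
t: 7.42
eef_pos: [0.6437, -0.1851, 0.1632]
tcp_rot: [3.141, -0.001, 0.276]
ft_force: [-0.7, 0.6, 5.6]
grip_width: 0.0224
grip_force: 39.3
```

```bash
python3 wl.py w4;python3 plan.py .6433,-.1853,.25 .444,-.328,.25 .444,-.328,.16
```

```text
7.4167 [ 0.6437 -0.1851  0.1632] [ 3.1413e+00 -1.2000e-03  2.7600e-01] 0.022379321317496117
knob [319.3 289.4]
widest [-238.5   66.9]
large [ 71.3 357.4]
medium [-406.6  264.8]
small [413.5 465.3]
t 7.47 p [ 0.6437 -0.1851  0.1632] rot [ 3.1412e+00 -1.3000e-03  2.7600e-01] F [-0.4  0.4  5.8] w 0.0226 tiltfix [ 0.0003 -0.0012 -0.    ]
(0.6433, -0.1853, 0.25) total/0.15: [-0.002  0.001 -0.579] dist 0.0868 rows@.033 3
(0.444, -0.328, 0.25) total/0.15: [-1.538  0.553 -0.002] dist 0.2451 rows@.033 8
(0.444, -0.328, 0.16) total/0.15: [-0.001 -0.     0.6  ] dist 0.09 rows@.033 3
```

View pics/w4.png

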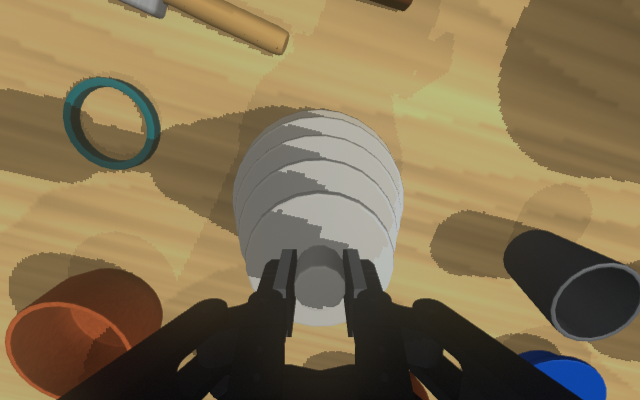

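The knob is held between the pads, centred at (319,285), with a light touch on the disc. I'll lift it straight up, then carry it over.

Request:
{"api": "apply_moves", "payload": {
  "rotation": [
    [0, 0, 0],
    [0, 0, 0],
    [0, 0, 0],
    [0, 0, 0],
    [0, 0, 0],
    [0, 0, 0],
    [0, 0, 0],
    [0, 0, 0],
    [0, 0, 0],
    [0, 0, 0]
  ],
  "xyz": [
    [0, 0, -0.02],
    [0, 0, -0.04],
    [0, 0, -0.06],
    [0, 0, -0.08],
    [0, 0, -0.09],
    [0, 0, -0.1],
    [0, 0, -0.1],
    [-0.05, 0.02, -0.07],
    [-0.12, 0.04, -0.03],
    [-0.18, 0.065, 0]
  ],
  "claw": [0.1, 0.1, 0.1, 0.1, 0.1, 0.1, 0.1, 0.1, 0.1, 0.1]
}}

```text
t: 8.3
eef_pos: [0.5997, -0.2155, 0.253]
tcp_rot: [3.141, -0.006, 0.281]
ft_force: [0.8, -1.0, -1.4]
grip_width: 0.0225
grip_force: 39.2
```

Request:
{"api": "apply_moves", "payload": {
  "rotation": [
    [0, 0, 0],
    [0, 0, 0],
    [0, 0, 0],
    [0, 0, 0],
    [0, 0, 0],
    [0, 0, 0],
    [0, 0, 0],
    [0, 0, 0],
    [0, 0, 0],
    [0, 0, 0]
  ],
  "xyz": [
    [-0.2, 0.072, 0],
    [-0.2, 0.072, 0],
    [-0.2, 0.072, 0],
    [-0.2, 0.072, 0],
    [-0.18, 0.065, 0],
    [-0.13, 0.045, 0],
    [-0.06, 0.02, 0],
    [-0.02, 0.01, 0],
    [0, 0, 0],
    [0, 0, 0]
  ],
  "claw": [0.1, 0.1, 0.1, 0.1, 0.1, 0.1, 0.1, 0.1, 0.1, 0.1]
}}

```text
t: 9.13
eef_pos: [0.4451, -0.3267, 0.251]
tcp_rot: [-3.141, -0.002, 0.278]
ft_force: [0.1, 1.8, -0.5]
grip_width: 0.0224
grip_force: 39.2
```

```bash
sed -i 's/<250/<120/' h.py; python3 wl.py w5; python3 m2.py w2; python3 plan.py .444,-.328,.25 .444,-.328,.15 .444,-.328,.113
python3 - <<'E'
from plant import ctrl; import cv2
cv2.imwrite("pics/s5.png",cv2.resize(ctrl.grab_frame("scene")["color"][130:330,150:450],None,fx=2,fy=2))
E
```

```text
9.1333 [ 0.4451 -0.3267  0.251 ] [-3.1413e+00 -1.8000e-03  2.7810e-01] 0.022419827077296006
knob [ 148.8 -229.6]
widest [-322.5 -280.8]
large [-9.4 73.2]
medium [-473.   -56.5]
small [321.2 190.9]
widest [0.6389 0.1913 0.06  ] res [] nom 0.06 0.128
    top [0.6389 0.1913] 0.1281 0.0003
large [ 0.4624 -0.0171  0.065 ] res [0.0001 0.0001] nom 0.067 0.108
    w2 [ 0.4624 -0.017 ] 0.1063 0.0002
    top [ 0.4625 -0.0171] 0.108 0.0006
medium [0.4635 0.3204 0.0498] res [0.0024 0.0024] nom 0.075 0.088
    w2 [0.4631 0.3179] 0.0317 0.0033
    top [0.4642 0.3228] 0.0877 0.0005
small [ 0.4411 -0.3185  0.089 ] res [0.0056 0.0056] nom 0.085 0.068
    w2 [ 0.4456 -0.3225] 0.0652 0.0003
    top [ 0.4361 -0.3158] 0.0693 0.0036
t 9.23 p [ 0.4453 -0.3264  0.2508] rot [-3.141e+00 -1.400e-03  2.792e-01] F [-0.3  0.4 -0.4] w 0.0225 tiltfix [-0.0005 -0.0013  0.    ]
(0.444, -0.328, 0.25) total/0.15: [-0.011  0.008  0.005] dist 0.0022 rows@.033 1
(0.444, -0.328, 0.15) total/0.15: [-0.001  0.     0.667] dist 0.1 rows@.033 4
(0.444, -0.328, 0.113) total/0.15: [-0.     0.     0.247] dist 0.037 rows@.033 2
```

View pics/s5.png

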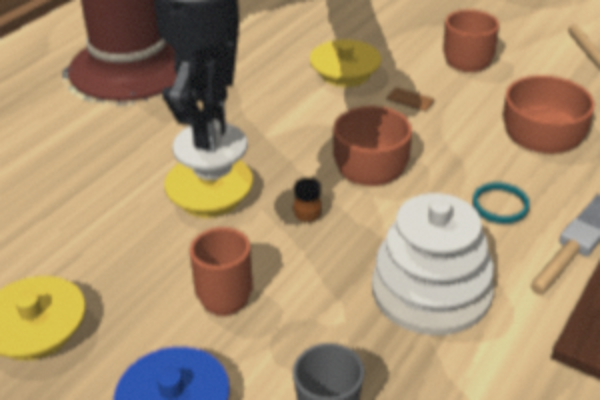

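The scene view shows the small lid hanging level in the gripper, with the remaining three-lid stack standing undisturbed. I'll check the small pot's centre once more from the earlier wrist shots.

Run:
```python
from h import *; import pickle
V={n:pickle.load(open(n+".pkl","rb")) for n in ('w1','w2')}; V['top']=None
for z in (.08,.085):
  rs=[]
  for n in V:
    f=V[n]
    if f is None:
        from plant import ctrl; t=ctrl.grab_frame('top'); f=dict(img=cv2.imread('pics/top0.png'),K=t['camera_matrix'],T=t['T'])
    H,S,Vv=cv2.split(cv2.cvtColor(f['img'],cv2.COLOR_BGR2HSV)); px=proj([.444,-.328,.085],f['K'],f['T'])
    m=(((H<11)|(H>174))&(S>115)&(Vv>30)).astype(np.uint8)
    c0=comp(m,px); print(n,px.round(1),cv2.boundingRect(c0),end=' ')
    c,R,e=rim(contour(c0),f['K'],f['T'],z); print(c.round(4),round(2*R,4),round(e,4)); rs.append(ray(proj([*c,z],f['K'],f['T']),f['K'],f['T']))
  p,e=tri(rs); print(z,p.round(4),np.round(e,4))
```

```text
w1 [385.  228.8] (359, 204, 52, 48) [ 0.4428 -0.3286] 0.0669 0.0002
w2 [604.4 265.1] (554, 227, 75, 58) [ 0.4432 -0.3325] 0.0665 0.0003
top [402.4 203.2] (387, 192, 28, 26) [ 0.4448 -0.3287] 0.0673 0.0003
0.08 [ 0.4442 -0.3275  0.0843] [0.0003 0.0002 0.0002]
w1 [385.  228.8] (359, 204, 52, 48) [ 0.4445 -0.327 ] 0.066 0.0002
w2 [604.4 265.1] (554, 227, 75, 58) [ 0.4445 -0.3269] 0.0657 0.0003
top [402.4 203.2] (387, 192, 28, 26) [ 0.4439 -0.3274] 0.0669 0.0003
0.085 [ 0.4442 -0.3275  0.0843] [0.0003 0.0002 0.0002]
```

The three views agree on (0.4442,-0.3275,0.0843), with residuals of 0.3 mm. Lowering the lid.

Request:
{"api": "apply_moves", "payload": {
  "rotation": [
    [0, 0, 0],
    [0, 0, 0],
    [0, 0, 0],
    [0, 0, 0],
    [0, 0, 0],
    [0, 0, 0],
    [0, 0, 0],
    [0, 0, 0],
    [0, 0, 0],
    [0, 0, 0]
  ],
  "xyz": [
    [-0.009, 0.005, 0.05],
    [0, 0, 0.1],
    [0, 0, 0.12],
    [0, 0, 0.12],
    [0, 0, 0.12],
    [0, 0, 0.11],
    [0, 0, 0.09],
    [0, 0, 0.07],
    [0, 0, 0.05],
    [0, 0, 0.03]
  ],
  "claw": [0.1, 0.1, 0.1, 0.1, 0.1, 0.1, 0.1, 0.1, 0.1, 0.1]
}}

```text
t: 10.22
eef_pos: [0.4423, -0.3288, 0.1206]
tcp_rot: [-3.14, 0.001, 0.276]
ft_force: [-0.8, -0.9, -1.2]
grip_width: 0.0224
grip_force: 39.2
```

Request:
{"api": "apply_moves", "payload": {
  "rotation": [
    [0, 0, 0],
    [0, 0, 0],
    [0, 0, 0],
    [0, 0, 0],
    [0, 0, 0],
    [0, 0, 0],
    [0, 0, 0],
    [0, 0, 0],
    [0, 0, 0],
    [0, 0, 0]
  ],
  "xyz": [
    [0, 0, 0.008],
    [0, 0, 0.008],
    [0, 0, 0.008],
    [0, 0, 0.008],
    [0, 0, 0.008],
    [0, 0, 0.008],
    [0, 0, 0.004],
    [0, 0, 0],
    [0, 0, 0],
    [0, 0, 0]
  ],
  "claw": [0.1, 0.1, 0.1, 0.1, 0.1, 0.1, 0.1, 0.1, 0.1, 0.1]
}}

```text
t: 11.05
eef_pos: [0.4425, -0.3291, 0.114]
tcp_rot: [3.142, -0.0, 0.276]
ft_force: [-0.3, -0.5, -0.3]
grip_width: 0.0223
grip_force: 39.2
```

Request:
{"api": "apply_moves", "payload": {
  "rotation": [
    [0, 0, 0],
    [0, 0, 0],
    [0, 0, 0],
    [0, 0, 0],
    [0, 0, 0],
    [0, 0, 0],
    [0, 0, 0],
    [0, 0, 0],
    [0, 0, 0],
    [0, 0, 0]
  ],
  "xyz": [
    [0.008, 0, 0.004],
    [0, 0, 0.004],
    [0, 0, 0.003],
    [0, 0, 0.003],
    [0, 0, 0],
    [0, 0, 0],
    [0, 0, 0],
    [0, 0, 0],
    [0, 0, 0],
    [0, 0, 0]
  ],
  "claw": [0.1, 0.1, 0.1, 0.1, 0.1, 0.1, 0.1, 0.1, 0.1, 0.1]
}}

```text
t: 11.88
eef_pos: [0.444, -0.3289, 0.1131]
tcp_rot: [3.141, -0.001, 0.276]
ft_force: [-1.1, 0.9, 7.3]
grip_width: 0.0226
grip_force: 40.0
```

It makes contact at 7 N at the expected height. Releasing and rising.

Request:
{"api": "apply_moves", "payload": {
  "rotation": [
    [0, 0, 0],
    [0, 0, 0],
    [0, 0, 0],
    [0, 0, 0],
    [0, 0, 0],
    [0, 0, 0],
    [0, 0, 0],
    [0, 0, 0],
    [0, 0, 0],
    [0, 0, 0]
  ],
  "xyz": [
    [0, 0, 0],
    [0, 0, 0],
    [0, 0, 0],
    [0, 0, 0],
    [0, 0, 0],
    [0, 0, -0.02],
    [0, 0, -0.05],
    [0, 0, -0.1],
    [0, 0, -0.15],
    [0, 0, -0.15]
  ],
  "claw": [0.26, 0.32, 0.4, 0.5, 0.55, 0.55, 0.55, 0.55, 0.55, 0.55]
}}

```text
t: 12.72
eef_pos: [0.4433, -0.3285, 0.1833]
tcp_rot: [-3.141, 0.001, 0.276]
ft_force: [1.1, 0.1, -0.3]
grip_width: 0.0471
grip_force: 0.0
```

```bash
python3 wl.py w6; python3 plan.py .60,-.21,.22
```

```text
12.7167 [ 0.4433 -0.3285  0.1833] [-3.1406e+00  6.0000e-04  2.7590e-01] 0.0470758695428483
knob [  16.9 -480.1]
widest [-593.2 -442.1]
large [-108.3   62.7]
medium [-753.8 -113.1]
small [320.2 212.8]
t 12.77 p [ 0.446  -0.3302  0.1882] rot [ 3.1347 -0.0058  0.2758] F [ 0.6 -0.4  2.5] w 0.0474 tiltfix [ 0.0065 -0.0055 -0.    ]
(0.6, -0.21, 0.22) total/0.15: [ 1.207 -0.49  -0.208] dist 0.1979 rows@.033 6
```

View pics/w6.png

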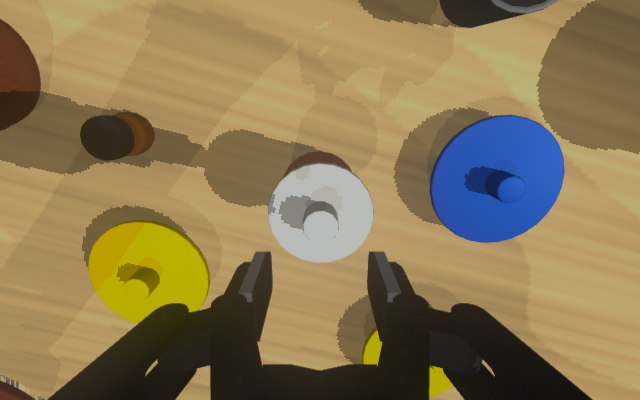

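The small lid sits flat on its pot, with its knob at (320,222) and the pot just peeking out behind. I'll look at the stack again before the next grasp.

Request:
{"api": "apply_moves", "payload": {
  "rotation": [
    [0, 0, 0],
    [0, 0, 0],
    [0, 0, 0],
    [0, 0, 0],
    [0, 0, 0],
    [0, 0, 0],
    [0, 0, 0],
    [0, 0, 0],
    [0, 0, 0],
    [0, 0, 0]
  ],
  "xyz": [
    [0.06, -0.04, -0.15],
    [0.12, -0.07, -0.15],
    [0.17, -0.1, -0.13],
    [0.18, -0.1, -0.12],
    [0.18, -0.1, -0.1],
    [0.18, -0.1, -0.05],
    [0.15, -0.085, 0],
    [0.085, -0.05, 0],
    [0, 0, 0],
    [0, 0, 0]
  ],
  "claw": [0.55, 0.55, 0.55, 0.55, 0.55, 0.55, 0.55, 0.55, 0.55, 0.55]
}}

```text
t: 13.6
eef_pos: [0.579, -0.1899, 0.2869]
tcp_rot: [3.142, 0.002, 0.277]
ft_force: [-0.9, -0.6, 0.3]
grip_width: 0.047
grip_force: 0.0
```

```bash
cat > knob.py <<'E'
# knob of the top lid in the stack: wrist + top views; disc edge circle fit of the white top disc as a check
import sys; from wl import *
name,z=sys.argv[1],float(sys.argv[2])
d,s=shot(name); p=np.array([.6433,-.1853,z]); print(s['t'],s['eef_pos'].round(4),s['tcp_rot'].round(4))
px=proj(p,d['K'],d['T']);print('pred knob px',px.round(1)); u,v=px.astype(int)
cv2.imwrite(f"pics/{name}c.png",cv2.resize(d['img'][max(0,v-70):v+70,max(0,u-90):u+90],None,fx=4,fy=4,interpolation=cv2.INTER_CUBIC)); print('crop origin',max(0,u-90),max(0,v-70))
E
python3 knob.py w7 .132
```

```text
13.6 [ 0.579  -0.1899  0.2869] [3.1415e+00 2.0000e-03 2.7660e-01]
pred knob px [335.1 118.3]
crop origin 245 48
```

View pics/w7c.png

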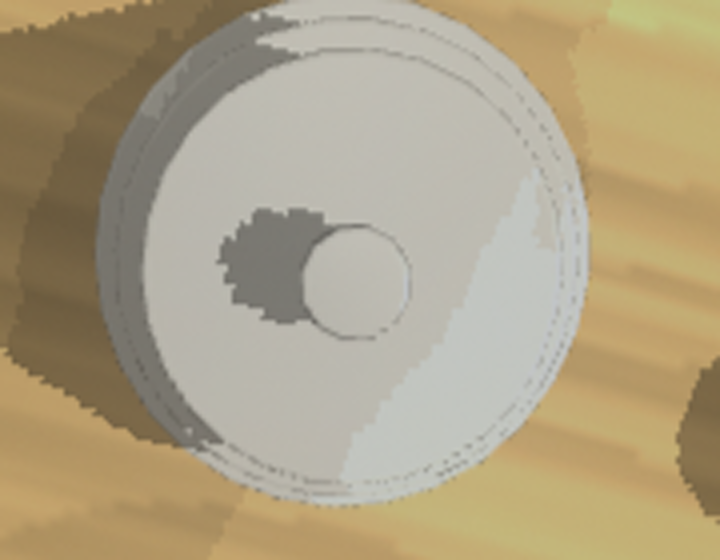

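The knob is at (334.2,118.5) against a prediction of (335.1,118.3), so the stack is unmoved. Grasping the medium lid.

Request:
{"api": "apply_moves", "payload": {
  "rotation": [
    [0, 0, 0],
    [0, 0, 0],
    [0, 0, 0],
    [0, 0, 0],
    [0, 0, 0],
    [0, 0, 0],
    [0, 0, 0],
    [0, 0, 0],
    [0, 0, 0],
    [0, 0, 0]
  ],
  "xyz": [
    [0.1, 0.02, 0.1],
    [0.15, 0.03, 0.15],
    [0.115, 0.025, 0.15],
    [0.05, 0.01, 0.15],
    [0, 0, 0.14],
    [0, 0, 0.1],
    [0, 0, 0.09],
    [0, 0, 0.08],
    [0, 0, 0.055],
    [0, 0, 0.023]
  ],
  "claw": [0.55, 0.55, 0.55, 0.55, 0.55, 0.55, 0.55, 0.55, 0.55, 0.55]
}}

```text
t: 14.48
eef_pos: [0.6415, -0.1865, 0.1302]
tcp_rot: [-3.141, 0.003, 0.274]
ft_force: [0.5, -0.0, 0.5]
grip_width: 0.047
grip_force: 0.0
```

Request:
{"api": "apply_moves", "payload": {
  "rotation": [
    [0, 0, 0],
    [0, 0, 0],
    [0, 0, 0],
    [0, 0, 0],
    [0, 0, 0],
    [0, 0, 0],
    [0, 0, 0],
    [0, 0, 0],
    [0, 0, 0],
    [0, 0, 0]
  ],
  "xyz": [
    [0, 0, 0],
    [0, 0, 0],
    [0, 0, 0],
    [0, 0, 0],
    [0, 0, 0],
    [0, 0, 0],
    [0, 0, 0],
    [0, 0, 0],
    [0, 0, 0],
    [0, 0, 0]
  ],
  "claw": [0.55, 0.55, 0.5, 0.4, 0.3, 0.2, 0.1, 0.1, 0.1, 0.1],
  "newtons": 45
}}

```text
t: 15.32
eef_pos: [0.6436, -0.1847, 0.1327]
tcp_rot: [3.141, -0.001, 0.276]
ft_force: [-0.8, 0.7, 5.3]
grip_width: 0.0222
grip_force: 44.4
```

```bash
cat > pot.py <<'E'
import sys,pickle; from h import *; from plant import ctrl
def pot(P,views,S0=115,show=True):
    z=P[2]
    t=ctrl.grab_frame('top')
    for it in range(3):
      rs=[]
      for n in views:
        f=dict(img=cv2.imread('pics/top0.png'),K=t['camera_matrix'],T=t['T']) if n=='top' else pickle.load(open(n+'.pkl','rb'))
        H,S,V=cv2.split(cv2.cvtColor(f['img'],cv2.COLOR_BGR2HSV)); px=proj(P,f['K'],f['T'])
        m=(((H<11)|(H>174))&(S>S0)&(V>30)).astype(np.uint8); c0=comp(m,px)
        c,R,e=rim(contour(c0),f['K'],f['T'],z); rs.append(ray(proj([*c,z],f['K'],f['T']),f['K'],f['T']))
        if it==2: print(n,px.round(1),cv2.boundingRect(c0),c.round(4),round(2*R,4),round(e,4))
      p,e=tri(rs); z=p[2]
    print(p.round(4),np.round(e,4))
if __name__=="__main__": pot(tuple(map(float,sys.argv[1].split(','))),sys.argv[2].split(','),float(sys.argv[3]))
E
for s in 105 115 125; do python3 pot.py .4625,.319,.075 w2,top $s; done; python3 pot.py .639,.191,.06 top,top 115; python3 plan.py .6433,-.1853,.24 .42,.15,.26
```

```text
w2 [148.8 124. ] (149, 106, 15, 31) [0.4635 0.3205] 0.0253 0.0036
top [171.5 208.5] (158, 195, 37, 31) [0.4639 0.3221] 0.0877 0.0005
[0.4637 0.3213 0.0518] [0.0008 0.0008]
w2 [148.8 124. ] (149, 106, 15, 31) [0.4635 0.3205] 0.0253 0.0036
top [171.5 208.5] (158, 195, 37, 31) [0.4639 0.3221] 0.0877 0.0005
[0.4637 0.3213 0.0518] [0.0008 0.0008]
w2 [148.8 124. ] (149, 106, 15, 31) [0.4634 0.3209] 0.0253 0.0037
top [171.5 208.5] (159, 195, 36, 31) [0.4636 0.3219] 0.0873 0.0005
[0.4635 0.3214 0.051 ] [0.0005 0.0005]
top [218.4 148.3] (197, 128, 45, 44) [ 0.2825 -0.0438] 0.0075 0.0
top [218.4 148.3] (197, 128, 45, 44) [ 0.2825 -0.0438] 0.0075 0.0
[ 0.2585 -0.0596  1.1445] [0. 0.]
t 15.52 p [ 0.6436 -0.1847  0.1327] rot [ 3.1413e+00 -1.4000e-03  2.7600e-01] F [-0.9  0.7  5.8] w 0.0221 tiltfix [ 0.0003 -0.0014 -0.    ]
(0.6433, -0.1853, 0.24) total/0.15: [-0.002  0.003 -0.716] dist 0.1073 rows@.033 4
(0.42, 0.15, 0.26) total/0.15: [-0.823 -2.556 -0.135] dist 0.4033 rows@.033 13
```

Request:
{"api": "apply_moves", "payload": {
  "rotation": [
    [0, 0, 0],
    [0, 0, 0],
    [0, 0, 0],
    [0, 0, 0],
    [0, 0, 0],
    [0, 0, 0],
    [0, 0, 0],
    [0, 0, 0],
    [0, 0, 0],
    [0, 0, 0]
  ],
  "xyz": [
    [0, 0, -0.02],
    [0, 0, -0.04],
    [0, 0, -0.07],
    [0, 0, -0.1],
    [0, 0, -0.13],
    [0, 0, -0.15],
    [0, 0, -0.14],
    [-0.03, -0.08, -0.1],
    [-0.06, -0.16, -0.05],
    [-0.07, -0.22, -0.05]
  ],
  "claw": [0.1, 0.1, 0.1, 0.1, 0.1, 0.1, 0.1, 0.1, 0.1, 0.1]
}}

```text
t: 16.35
eef_pos: [0.6013, -0.1281, 0.2603]
tcp_rot: [3.138, -0.002, 0.27]
ft_force: [0.8, -0.3, -1.5]
grip_width: 0.0225
grip_force: 44.3
```

Request:
{"api": "apply_moves", "payload": {
  "rotation": [
    [0, 0, 0],
    [0, 0, 0],
    [0, 0, 0],
    [0, 0, 0],
    [0, 0, 0],
    [0, 0, 0],
    [0, 0, 0],
    [0, 0, 0],
    [0, 0, 0],
    [0, 0, 0]
  ],
  "xyz": [
    [-0.07, -0.24, 0],
    [-0.08, -0.24, 0],
    [-0.08, -0.24, 0],
    [-0.08, -0.24, 0],
    [-0.08, -0.24, 0],
    [-0.08, -0.24, 0],
    [-0.08, -0.24, 0],
    [-0.07, -0.22, 0],
    [-0.05, -0.14, 0],
    [-0.02, -0.06, 0]
  ],
  "claw": [0.1, 0.1, 0.1, 0.1, 0.1, 0.1, 0.1, 0.1, 0.1, 0.1]
}}

```text
t: 17.18
eef_pos: [0.4133, 0.1532, 0.26]
tcp_rot: [-3.14, -0.0, 0.282]
ft_force: [-0.2, -0.5, -1.9]
grip_width: 0.0222
grip_force: 44.3
```

```bash
python3 - <<'E'
s=open('h.py').read()
i=s.index("    ys,xs=np.nonzero(l)"); j=s.index("def contour")
s=s[:i]+"    near=set(l[max(0,int(seed[1])-15):int(seed[1])+16,max(0,int(seed[0])-15):int(seed[0])+16].ravel())-{0}\n    return (l==max(near,key=lambda i:st[i,4])).astype(np.uint8)\n"+s[j:]
open('h.py','w').write(s)
E
python3 wl.py w8; for s in 90 105; do python3 pot.py .4625,.319,.075 w2,w8,top $s;python3 pot.py .639,.191,.06 w8,top $s; done;  python3 plan.py .4625,.319,.25
```

```text
17.1833 [0.4133 0.1532 0.26  ] [-3.1401e+00 -3.0000e-04  2.8230e-01] 0.02217930843953155
knob [964.7  15.8]
widest [352.6 -93.9]
large [495.7 181.7]
medium [158.9  81.7]
small [765.5 282.2]
w2 [148.8 124. ] (149, 106, 15, 31) [0.4649 0.3174] 0.0249 0.0036
w8 [157.7  82. ] (115, 35, 98, 100) [0.4574 0.3222] 0.0895 0.0005
top [171.5 208.5] (158, 195, 37, 31) [0.4626 0.3198] 0.0871 0.0005
[0.4616 0.3198 0.0586] [0.0038 0.0046 0.0011]
w2 [148.8 124. ] (149, 106, 15, 31) [0.4649 0.3174] 0.0249 0.0036
w8 [157.7  82. ] (115, 35, 98, 100) [0.4574 0.3222] 0.0895 0.0005
top [171.5 208.5] (158, 195, 37, 31) [0.4626 0.3198] 0.0871 0.0005
[0.4616 0.3198 0.0586] [0.0038 0.0046 0.0011]
t 17.43 p [0.4171 0.1479 0.2593] rot [ 3.1404e+00 -7.0000e-04  2.7240e-01] F [-0.5 -0.5 -1.4] w 0.0224 tiltfix [ 0.0011 -0.0007 -0.    ]
(0.4625, 0.319, 0.25) total/0.15: [ 0.598 -1.017  0.061] dist 0.1772 rows@.033 6Traceback (most recent call last):
  File "pot.py", line 15, in <module>
    if __name__=="__main__": pot(tuple(map(float,sys.argv[1].split(','))),sys.argv[2].split(','),float(sys.argv[3]))
             
[... 434 characters left out ...]
ax() iterable argument is empty
Traceback (most recent call last):
  File "pot.py", line 15, in <module>
    if __name__=="__main__": pot(tuple(map(float,sys.argv[1].split(','))),sys.argv[2].split(','),float(sys.argv[3]))
                             ~~~^^^^^^^^^^^^^^^^^^^^^^^^^^^^^^^^^^^^^^^^^^^^^^^^^^^^^^^^^^^^^^^^^^^^^^^^^^^^^^^^^^^^
  File "pot.py", line 10, in pot
    m=(((H<11)|(H>174))&(S>S0)&(V>30)).astype(np.uint8); c0=comp(m,px)
                                                            ~~~~^^^^^^
  File "h.py", line 18, in comp
    return (l==max(near,key=lambda i:st[i,4])).astype(np.uint8)
               ~~~^^^^^^^^^^^^^^^^^^^^^^^^^^^
ValueError: max() iterable argument is empty
```

View pics/w8.png

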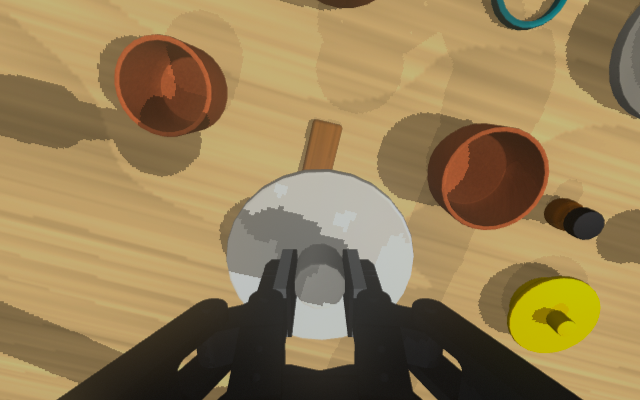

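The medium pot's rim is at (163,85), and the lid is held level. The arm was still settling for that shot, so I'll retake it at rest.

```bash
python3 wl.py w9; python3 pot.py .4625,.319,.075 w9,top 105
python3 - <<'E'
from pot import *
t=ctrl.grab_frame('top')
for n in('w9','top'):
    f=dict(img=cv2.imread('pics/top0.png'),K=t['camera_matrix'],T=t['T']) if n=='top' else pickle.load(open(n+'.pkl','rb'))
    H,S,V=cv2.split(cv2.cvtColor(f['img'],cv2.COLOR_BGR2HSV)); m=(((H<11)|(H>174))&(S>105)&(V>30)).astype(np.uint8)
    for P in ((.4625,.319,.075),(.462,-.017,.067)):
        print(n,P,[ (x.round(4) if hasattr(x,'round') else x) for x in rim(contour(comp(m,proj(P,f['K'],f['T']))),f['K'],f['T'],P[2])])
E
python3 plan.py .4625,.319,.25
```

```text
17.4333 [0.4171 0.1479 0.2593] [ 3.1404e+00 -7.0000e-04  2.7240e-01] 0.02237061315684519
knob [952.4  13. ]
widest [341.7 -91.1]
large [489.2 182.3]
medium [150.7  86.1]
small [760.6 280. ]
w9 [149.5  86.4] (107, 40, 97, 94) [0.4598 0.315 ] 0.0811 0.0019
top [171.5 208.5] (158, 195, 37, 31) [0.459  0.3129] 0.0855 0.0005
[0.4594 0.3139 0.0782] [0.0011 0.0011]
w9 (0.4625, 0.319, 0.075) [array([0.4594, 0.3165]), np.float64(0.041), np.float64(0.002)]
w9 (0.462, -0.017, 0.067) [array([ 0.4626, -0.0166]), np.float64(0.0529), np.float64(0.0002)]
top (0.4625, 0.319, 0.075) [array([0.4596, 0.314 ]), np.float64(0.0429), np.float64(0.0005)]
top (0.462, -0.017, 0.067) [array([ 0.4619, -0.0171]), np.float64(0.054), np.float64(0.0006)]
t 17.58 p [0.4167 0.1483 0.2591] rot [3.1411 0.     0.2725] F [-0.2 -0.7 -1.3] w 0.0224 tiltfix [0.0005 0.     0.    ]
(0.4625, 0.319, 0.25) total/0.15: [ 0.6   -1.014  0.06 ] dist 0.177 rows@.033 6
```

Request:
{"api": "apply_moves", "payload": {
  "rotation": [
    [0, 0, 0],
    [0, 0, 0],
    [0, 0, 0],
    [0, 0, 0],
    [0, 0, 0],
    [0, 0, 0],
    [0, 0, 0],
    [0, 0, 0],
    [0, 0, 0],
    [0, 0, 0]
  ],
  "xyz": [
    [-0.01, -0.1, 0],
    [-0.01, -0.2, 0],
    [-0.01, -0.24, 0],
    [-0.01, -0.24, 0],
    [-0.01, -0.2, 0],
    [-0.01, -0.1, 0],
    [-0.01, -0.06, 0],
    [0, 0, 0],
    [0, 0, 0],
    [0, 0, 0]
  ],
  "claw": [0.1, 0.1, 0.1, 0.1, 0.1, 0.1, 0.1, 0.1, 0.1, 0.1]
}}

```text
t: 18.42
eef_pos: [0.3602, 0.3094, 0.259]
tcp_rot: [3.14, 0.0, 0.272]
ft_force: [-0.2, -0.3, -1.4]
grip_width: 0.0223
grip_force: 44.4
```

```bash
python3 wl.py w10
cat > rr.py <<'E'
from pot import *
P=eval(sys.argv[1]); t=ctrl.grab_frame('top')
for n in sys.argv[2].split(','):
    f=dict(img=cv2.imread('pics/top0.png'),K=t['camera_matrix'],T=t['T']) if n=='top' else pickle.load(open(n+'.pkl','rb'))
    H,S,V=cv2.split(cv2.cvtColor(f['img'],cv2.COLOR_BGR2HSV))
    for S0 in (80,105,130):
        m=(((H<11)|(H>174))&(S>S0)&(V>25)).astype(np.uint8);cm=comp(m,proj(P,f['K'],f['T']))
        for span in (0,.01,.02):
            c,R,e=rim(contour(cm),f['K'],f['T'],P[2],span=span); print(n,S0,span,cv2.boundingRect(cm),c.round(4),round(2*R,4),round(e,5))
E
python3 rr.py "(.461,.316,.075)" w10,w9,w8,top; python3 plan.py .4625,.319,.25
```

```text
18.4167 [0.3602 0.3094 0.259 ] [3.1398e+00 3.0000e-04 2.7230e-01] 0.022257734025487405
knob [1252.1   -9. ]
widest [ 554.6 -109.1]
large [661.5 171. ]
medium [340.8  72.2]
small [927.7 270. ]
w10 80 0 (303, 55, 57, 45) [0.4564 0.3247] 0.0419 0.00252
w10 80 0.01 (303, 55, 57, 45) [0.4635 0.314 ] 0.0245 0.00029
w10 80 0.02 (303, 55, 57, 45) [0.4671 0.3127] 0.1 nan
w10 105 0 (303, 55, 57, 45) [0.4564 0.3247] 0.0419 0.00252
w10 105 0.01 (303, 55, 57, 45) [0.4635 0.314 ] 0.0245 0.00029
w10 105 0.02 (303, 55, 57, 45) [0.4671 0.3127] 0.1 nan
w10 130 0 (303, 55, 57, 45) [0.4564 0.3247] 0.0419 0.00252
w10 130 0.01 (303, 55, 57, 45) [0.4635 0.314 ] 0.0245 0.00029
w10 130 0.02 (303, 55, 57, 45) [0.4671 0.3127] 0.1 nan
w9 80 0 (107, 40, 97, 94) [0.4594 0.3165] 0.082 0.00196
w9 80 0.01 (107, 40, 97, 94) [0.4591 0.3153] 0.084 0.00095
w9 80 0.02 (107, 40, 97, 94) [0.4591 0.3141] 0.086 0.0002
w9 105 0 (107, 40, 97, 94) [0.4594 0.3165] 0.082 0.00196
w9 105 0.01 (107, 40, 97, 94) [0.4591 0.3153] 0.084 0.00095
w9 105 0.02 (107, 40, 97, 94) [0.4591 0.3141] 0.086 0.0002
w9 130 0 (107, 40, 97, 94) [0.4594
[... 752 characters left out ...]
.01 (158, 195, 37, 31) [0.4598 0.3146] 0.0848 0.00053
top 80 0.02 (158, 195, 37, 31) [0.4602 0.3156] 0.0831 0.00055
top 105 0 (158, 195, 37, 31) [0.4596 0.314 ] 0.0858 0.00052
top 105 0.01 (158, 195, 37, 31) [0.4598 0.3146] 0.0848 0.00053
top 105 0.02 (158, 195, 37, 31) [0.4602 0.3156] 0.0831 0.00055
top 130 0 (159, 196, 35, 30) [0.4615 0.3165] 0.0768 0.00122
top 130 0.01 (159, 196, 35, 30) [0.4605 0.3163] 0.0779 0.00089
top 130 0.02 (159, 196, 35, 30) [0.4593 0.3151] 0.0809 0.00071
t 18.52 p [0.3601 0.3097 0.2591] rot [ 3.1405 -0.      0.2724] F [ 0.3  0.4 -1.5] w 0.0223 tiltfix [ 0.0011 -0.     -0.    ]
(0.4625, 0.319, 0.25) total/0.15: [0.674 0.124 0.061] dist 0.1032 rows@.033 4
  return _methods._mean(a, axis=axis, dtype=dtype,
  ret = ret.dtype.type(ret / rcount)
```

Three views agree on the medium pot at (0.459,0.3145), rim near 0.075. Moving over it and lowering.

Request:
{"api": "apply_moves", "payload": {
  "rotation": [
    [0, 0, 0],
    [0, 0, 0],
    [0, 0, 0],
    [0, 0, 0],
    [0, 0, 0],
    [0, 0, 0],
    [0, 0, 0],
    [0, 0, 0],
    [0, 0, 0],
    [0, 0, 0]
  ],
  "xyz": [
    [0.1, 0.02, 0],
    [0.17, 0.04, 0],
    [0.18, 0.045, 0],
    [0.13, 0.03, 0.03],
    [0.065, 0.012, 0.06],
    [0, 0, 0.1],
    [0, 0, 0.12],
    [0, 0, 0.12],
    [0, 0, 0.1],
    [0, 0, 0.07]
  ],
  "claw": [0.1, 0.1, 0.1, 0.1, 0.1, 0.1, 0.1, 0.1, 0.1, 0.1]
}}

```text
t: 19.35
eef_pos: [0.457, 0.3152, 0.1671]
tcp_rot: [3.14, 0.004, 0.275]
ft_force: [-0.3, -0.4, -1.5]
grip_width: 0.0223
grip_force: 44.4
```

```bash
python3 plan.py .4592,.3145,.111
```

```text
t 19.35 p [0.457  0.3152 0.1671] rot [3.1403 0.0037 0.2752] F [-0.3 -0.4 -1.5] w 0.0223 tiltfix [0.0013 0.0036 0.    ]
(0.4592, 0.3145, 0.111) total/0.15: [0.014 0.008 0.374] dist 0.0562 rows@.033 2
```

Request:
{"api": "apply_moves", "payload": {
  "rotation": [
    [0, 0, 0],
    [0, 0, 0],
    [0, 0, 0],
    [0, 0, 0],
    [0, 0, 0],
    [0, 0, 0],
    [0, 0, 0],
    [0, 0, 0],
    [0, 0, 0],
    [0, 0, 0]
  ],
  "xyz": [
    [0, 0, 0.07],
    [0, 0, 0.08],
    [0, 0, 0.08],
    [0, 0, 0.06],
    [0, 0, 0.04],
    [0, 0, 0.02],
    [0, 0, 0.01],
    [0, 0, 0.01],
    [0, 0, 0],
    [0, 0, 0]
  ],
  "claw": [0.1, 0.1, 0.1, 0.1, 0.1, 0.1, 0.1, 0.1, 0.1, 0.1]
}}

```text
t: 20.18
eef_pos: [0.4585, 0.3168, 0.1142]
tcp_rot: [-3.141, -0.001, 0.276]
ft_force: [0.1, 0.2, -1.4]
grip_width: 0.0224
grip_force: 44.4
```

Request:
{"api": "apply_moves", "payload": {
  "rotation": [
    [0, 0, 0],
    [0, 0, 0],
    [0, 0, 0],
    [0, 0, 0],
    [0, 0, 0],
    [0, 0, 0],
    [0, 0, 0],
    [0, 0, 0],
    [0, 0, 0],
    [0, 0, 0]
  ],
  "xyz": [
    [0, 0, 0.008],
    [0, 0, 0.008],
    [0, 0, 0.007],
    [0, 0, 0.005],
    [0, 0, 0.004],
    [0, 0, 0.004],
    [0, 0, 0],
    [0, 0, 0],
    [0, 0, 0],
    [0, 0, 0]
  ],
  "claw": [0.1, 0.1, 0.1, 0.1, 0.1, 0.1, 0.1, 0.1, 0.1, 0.1]
}}

```text
t: 21.02
eef_pos: [0.4582, 0.3166, 0.1084]
tcp_rot: [-3.141, -0.0, 0.276]
ft_force: [0.4, 0.1, -2.0]
grip_width: 0.0222
grip_force: 44.4
```

Request:
{"api": "apply_moves", "payload": {
  "rotation": [
    [0, 0, 0],
    [0, 0, 0],
    [0, 0, 0],
    [0, 0, 0],
    [0, 0, 0],
    [0, 0, 0],
    [0, 0, 0],
    [0, 0, 0],
    [0, 0, 0],
    [0, 0, 0]
  ],
  "xyz": [
    [0.002, 0.008, 0],
    [0, 0.006, 0.005],
    [0, 0, 0.006],
    [0, 0, 0.006],
    [0, 0, 0.004],
    [0, 0, 0.004],
    [0, 0, 0.004],
    [0, 0, 0],
    [0, 0, 0],
    [0, 0, 0]
  ],
  "claw": [0.1, 0.1, 0.1, 0.1, 0.1, 0.1, 0.1, 0.1, 0.1, 0.1]
}}

```text
t: 21.85
eef_pos: [0.459, 0.3146, 0.1046]
tcp_rot: [3.142, -0.0, 0.276]
ft_force: [-1.9, -1.3, 5.3]
grip_width: 0.0223
grip_force: 44.9
```

Contact at 5 N at the predicted height. Releasing and rising.

Request:
{"api": "apply_moves", "payload": {
  "rotation": [
    [0, 0, 0],
    [0, 0, 0],
    [0, 0, 0],
    [0, 0, 0],
    [0, 0, 0],
    [0, 0, 0],
    [0, 0, 0],
    [0, 0, 0],
    [0, 0, 0],
    [0, 0, 0]
  ],
  "xyz": [
    [0, 0, 0],
    [0, 0, 0],
    [0, 0, 0],
    [0, 0, 0],
    [0, 0, 0],
    [0, 0, -0.02],
    [0, 0, -0.05],
    [0, 0, -0.1],
    [0, 0, -0.15],
    [0, 0, -0.2]
  ],
  "claw": [0.26, 0.32, 0.4, 0.5, 0.55, 0.55, 0.55, 0.55, 0.55, 0.55]
}}

```text
t: 22.68
eef_pos: [0.458, 0.3139, 0.1817]
tcp_rot: [3.14, 0.004, 0.276]
ft_force: [0.1, 0.4, -0.0]
grip_width: 0.0469
grip_force: 0.0
```

Request:
{"api": "apply_moves", "payload": {
  "rotation": [
    [0, 0, 0],
    [0, 0, 0],
    [0, 0, 0],
    [0, 0, 0],
    [0, 0, 0],
    [0, 0, 0],
    [0, 0, 0],
    [0, 0, 0],
    [0, 0, 0],
    [0, 0, 0]
  ],
  "xyz": [
    [0, 0, -0.2],
    [0, 0.05, -0.15],
    [0.01, 0.1, -0.1],
    [0.01, 0.18, -0.05],
    [0.01, 0.24, 0],
    [0.01, 0.24, 0],
    [0.01, 0.24, 0],
    [0.01, 0.24, 0],
    [0.01, 0.24, 0],
    [0.01, 0.24, 0]
  ],
  "claw": [0.55, 0.55, 0.55, 0.55, 0.55, 0.55, 0.55, 0.55, 0.55, 0.55]
}}

```text
t: 23.52
eef_pos: [0.5432, 0.0608, 0.2578]
tcp_rot: [3.142, -0.001, 0.276]
ft_force: [0.1, 0.4, 0.4]
grip_width: 0.0469
grip_force: 0.0
```

```bash
cat > lidchk.py <<'E'
# white lid disc: far-side circle fit in the top view (live) and scene triangulation
import sys; from h import *; from plant import ctrl
for a in sys.argv[1:]:
    P=np.array(eval(a)); 
    rs=[]
    for n in("top","scene"):
        f=ctrl.grab_frame(n);K,T=f['camera_matrix'],f['T'];H,S,V=cv2.split(cv2.cvtColor(f['color'],cv2.COLOR_BGR2HSV))
        m=((S<45)&(V>85)).astype(np.uint8)
        try:
            cm=comp(m,proj(P,K,T)); c,R,e=rim(contour(cm),K,T,P[2],span=-.01); rs.append(ray(proj([*c,P[2]],K,T),K,T)); print(n,cv2.boundingRect(cm),c.round(4),round(2*R,4),round(e,4))
        except ValueError as x: print(n,'none')
    if len(rs)==2: print('disc tri',np.round(tri(rs)[0],4),'want',P)
E
python3 lidchk.py "(.444,-.3275,.092)" "(.459,.3145,.082)"; python3 plan.py .58,-.19,.27
```

```text
top (390, 190, 28, 27) [ 0.4433 -0.3295] 0.0773 0.0003
scene (242, 240, 34, 25) [ 0.4429 -0.3305] 0.0743 0.0004
disc tri [ 0.443  -0.3299  0.0916] want [ 0.444  -0.3275  0.092 ]
top (156, 193, 35, 34) [0.458  0.3127] 0.0971 0.0005
scene (372, 130, 29, 18) [0.4497 0.3231] 0.0878 0.0027
disc tri [0.4559 0.3094 0.0902] want [0.459  0.3145 0.082 ]
t 23.72 p [0.5431 0.0612 0.2574] rot [-3.1414e+00 -4.0000e-04  2.7260e-01] F [-0.3  0.8 -0.7] w 0.0469 tiltfix [-0.0002 -0.0004  0.    ]
(0.58, -0.19, 0.27) total/0.15: [-0.214  1.679 -0.085] dist 0.2542 rows@.033 8
```

Both placed lids fit as expected. Next is the large lid.

Request:
{"api": "apply_moves", "payload": {
  "rotation": [
    [0, 0, 0],
    [0, 0, 0],
    [0, 0, 0],
    [0, 0, 0],
    [0, 0, 0],
    [0, 0, 0],
    [0, 0, 0],
    [0, 0, 0],
    [0, 0, 0],
    [0, 0, 0]
  ],
  "xyz": [
    [-0.02, 0.15, 0],
    [-0.03, 0.24, 0],
    [-0.03, 0.24, 0],
    [-0.03, 0.24, 0],
    [-0.03, 0.24, 0],
    [-0.03, 0.24, 0],
    [-0.02, 0.19, 0],
    [-0.02, 0.1, 0],
    [0, 0.04, 0],
    [0, 0, 0]
  ],
  "claw": [0.55, 0.55, 0.55, 0.55, 0.55, 0.55, 0.55, 0.55, 0.55, 0.55]
}}

```text
t: 24.55
eef_pos: [0.5815, -0.1878, 0.2569]
tcp_rot: [-3.141, -0.0, 0.276]
ft_force: [1.3, 0.0, -0.0]
grip_width: 0.0468
grip_force: 0.0
```

```bash
python3 knob.py w11 .100; python3 plan.py .6433,-.1853,.0995
cat > kfind.py <<'E'
# knob top circle by Hough in the wrist shot
import sys,pickle; from h import *
d=pickle.load(open(sys.argv[1]+'.pkl','rb'));z=float(sys.argv[2]);px=proj([.6433,-.1853,z],d['K'],d['T']);u,v=px.astype(int)
g=cv2.resize(cv2.cvtColor(d['img'][v-30:v+30,u-30:u+30],cv2.COLOR_BGR2GRAY),None,fx=4,fy=4,interpolation=cv2.INTER_CUBIC)
r=4*.012*d['K'][0,0]/(np.linalg.inv(d['T'])@[.6433,-.1853,z,1])[2]
c=cv2.HoughCircles(g,cv2.HOUGH_GRADIENT,1,20,param1=60,param2=12,minRadius=int(r*.85),maxRadius=int(r*1.15))
for k in (c[0][:3] if c is not None else []): q=k[:2]/4-.4+np.array([u-30,v-30]); print('px',q.round(1),'r',k[2],'exp',r.round(1),'world',plane(q,d['K'],d['T'],z).round(4))
E
python3 kfind.py w7 .132; python3 kfind.py w11 .100;  python3 lidchk.py "(.6433,-.1853,.078)"
```

```text
24.55 [ 0.5815 -0.1878  0.2569] [-3.1405e+00 -4.0000e-04  2.7610e-01]
pred knob px [336.7 122.1]
crop origin 246 52
t 24.6 p [ 0.5816 -0.1859  0.2569] rot [-3.1393e+00 -7.0000e-04  2.7860e-01] F [0.2 0.4 0.5] w 0.0469 tiltfix [-0.0022 -0.0006  0.    ]
(0.6433, -0.1853, 0.0995) total/0.15: [0.396 0.111 1.05 ] dist 0.1691 rows@.033 6
px [333.  118.7] r 56.1 exp 57.3 world [ 0.6425 -0.1837  0.132 ]
px [335.2 122. ] r 54.2 exp 56.7 world [ 0.6431 -0.1841  0.1   ]
top (321, 121, 30, 49) [ 0.6635 -0.163 ] 0.0652 0.0042
scene (336, 234, 61, 63) [ 0.6428 -0.1877] 0.1164 0.001
disc tri [ 0.6516 -0.1717  0.0742] want [ 0.6433 -0.1853  0.078 ]
```

The knob found by Hough is at (0.643,-0.184), within about 1 mm of the stack's axis. Grasping the large lid.

Request:
{"api": "apply_moves", "payload": {
  "rotation": [
    [0, 0, 0],
    [0, 0, 0],
    [0, 0, 0],
    [0, 0, 0],
    [0, 0, 0],
    [0, 0, 0],
    [0, 0, 0],
    [0, 0, 0],
    [0, 0, 0],
    [0, 0, 0]
  ],
  "xyz": [
    [0.1, 0.02, 0.1],
    [0.15, 0.03, 0.15],
    [0.1, 0.03, 0.15],
    [0.05, 0.02, 0.15],
    [0, 0, 0.14],
    [0, 0, 0.1],
    [0, 0, 0.09],
    [0, 0, 0.08],
    [0, 0, 0.06],
    [0, 0, 0.025]
  ],
  "claw": [0.55, 0.55, 0.55, 0.55, 0.55, 0.55, 0.55, 0.55, 0.55, 0.55]
}}

```text
t: 25.53
eef_pos: [0.6425, -0.185, 0.0989]
tcp_rot: [-3.14, 0.002, 0.278]
ft_force: [-0.9, 0.7, 0.1]
grip_width: 0.0473
grip_force: 0.0
```

Request:
{"api": "apply_moves", "payload": {
  "rotation": [
    [0, 0, 0],
    [0, 0, 0],
    [0, 0, 0],
    [0, 0, 0],
    [0, 0, 0],
    [0, 0, 0],
    [0, 0, 0],
    [0, 0, 0],
    [0, 0, 0],
    [0, 0, 0]
  ],
  "xyz": [
    [0, 0, 0],
    [0, 0, 0],
    [0, 0, 0],
    [0, 0, 0],
    [0, 0, 0],
    [0, 0, 0],
    [0, 0, 0],
    [0, 0, 0],
    [0, 0, 0],
    [0, 0, 0]
  ],
  "claw": [0.55, 0.55, 0.5, 0.4, 0.3, 0.2, 0.1, 0.1, 0.1, 0.1],
  "newtons": 50
}}

```text
t: 26.37
eef_pos: [0.6435, -0.1861, 0.1013]
tcp_rot: [-3.141, -0.001, 0.276]
ft_force: [-1.0, 1.8, 5.7]
grip_width: 0.0223
grip_force: 49.1
```

```bash
python3 plan.py .6433,-.1853,.20 .462,-.017,.20 .462,-.017,.11
```

```text
t 26.37 p [ 0.6435 -0.1861  0.1013] rot [-3.1414e+00 -1.4000e-03  2.7600e-01] F [-1.   1.8  5.7] w 0.0223 tiltfix [-0.0002 -0.0013  0.    ]
(0.6433, -0.1853, 0.2) total/0.15: [ 0.001 -0.006 -0.658] dist 0.0987 rows@.033 3
(0.462, -0.017, 0.2) total/0.15: [-8.570e-01 -1.409e+00 -1.000e-03] dist 0.2474 rows@.033 8
(0.462, -0.017, 0.11) total/0.15: [-0.001  0.     0.6  ] dist 0.09 rows@.033 3
```

Request:
{"api": "apply_moves", "payload": {
  "rotation": [
    [0, 0, 0],
    [0, 0, 0],
    [0, 0, 0],
    [0, 0, 0],
    [0, 0, 0],
    [0, 0, 0],
    [0, 0, 0],
    [0, 0, 0],
    [0, 0, 0],
    [0, 0, 0]
  ],
  "xyz": [
    [0, 0, -0.02],
    [0, 0, -0.04],
    [0, 0, -0.07],
    [0, 0, -0.1],
    [0, 0, -0.13],
    [0, 0, -0.12],
    [0, 0, -0.1],
    [-0.03, -0.05, -0.08],
    [-0.07, -0.12, -0.04],
    [-0.1, -0.17, 0]
  ],
  "claw": [0.1, 0.1, 0.1, 0.1, 0.1, 0.1, 0.1, 0.1, 0.1, 0.1]
}}

```text
t: 27.2
eef_pos: [0.6013, -0.1476, 0.2071]
tcp_rot: [3.138, -0.004, 0.272]
ft_force: [0.4, 1.1, -2.0]
grip_width: 0.0221
grip_force: 49.2
```

Request:
{"api": "apply_moves", "payload": {
  "rotation": [
    [0, 0, 0],
    [0, 0, 0],
    [0, 0, 0],
    [0, 0, 0],
    [0, 0, 0],
    [0, 0, 0],
    [0, 0, 0],
    [0, 0, 0],
    [0, 0, 0],
    [0, 0, 0]
  ],
  "xyz": [
    [-0.12, -0.2, 0],
    [-0.12, -0.2, 0],
    [-0.12, -0.2, 0],
    [-0.12, -0.2, 0],
    [-0.1, -0.15, 0],
    [-0.06, -0.08, 0],
    [-0.03, -0.03, 0],
    [0, 0, 0],
    [0, 0, 0],
    [0, 0, 0]
  ],
  "claw": [0.1, 0.1, 0.1, 0.1, 0.1, 0.1, 0.1, 0.1, 0.1, 0.1]
}}

```text
t: 28.03
eef_pos: [0.4615, -0.0213, 0.2054]
tcp_rot: [3.141, -0.001, 0.274]
ft_force: [-0.5, -0.5, -1.5]
grip_width: 0.0221
grip_force: 49.2
```

```bash
python3 plan.py .462,-.017,.20 .462,-.017,.107
```

```text
t 28.03 p [ 0.4615 -0.0213  0.2054] rot [ 3.1407e+00 -1.5000e-03  2.7390e-01] F [-0.5 -0.5 -1.5] w 0.0221 tiltfix [ 0.0009 -0.0014 -0.    ]
(0.462, -0.017, 0.2) total/0.15: [ 0.011 -0.027  0.036] dist 0.0069 rows@.033 1
(0.462, -0.017, 0.107) total/0.15: [-0.001 -0.001  0.62 ] dist 0.093 rows@.033 3
```

Request:
{"api": "apply_moves", "payload": {
  "rotation": [
    [0, 0, 0],
    [0, 0, 0],
    [0, 0, 0],
    [0, 0, 0],
    [0, 0, 0],
    [0, 0, 0],
    [0, 0, 0],
    [0, 0, 0],
    [0, 0, 0],
    [0, 0, 0]
  ],
  "xyz": [
    [0.008, -0.02, 0.06],
    [0, 0, 0.1],
    [0, 0, 0.12],
    [0, 0, 0.12],
    [0, 0, 0.1],
    [0, 0, 0.07],
    [0, 0, 0.04],
    [0, 0, 0.02],
    [0, 0, 0.01],
    [0, 0, 0]
  ],
  "claw": [0.1, 0.1, 0.1, 0.1, 0.1, 0.1, 0.1, 0.1, 0.1, 0.1]
}}

```text
t: 28.87
eef_pos: [0.461, -0.017, 0.1091]
tcp_rot: [-3.142, -0.0, 0.275]
ft_force: [0.2, -0.0, -3.2]
grip_width: 0.0218
grip_force: 49.2
```

```bash
python3 plan.py .462,-.017,.099
```

```text
t 28.87 p [ 0.461  -0.017   0.1091] rot [-3.1416e+00 -3.0000e-04  2.7550e-01] F [ 0.2 -0.  -3.2] w 0.0218 tiltfix [-0.     -0.0003  0.    ]
(0.462, -0.017, 0.099) total/0.15: [0.006 0.002 0.067] dist 0.0101 rows@.033 1
```

Request:
{"api": "apply_moves", "payload": {
  "rotation": [
    [0, 0, 0],
    [0, 0, 0],
    [0, 0, 0],
    [0, 0, 0],
    [0, 0, 0],
    [0, 0, 0],
    [0, 0, 0],
    [0, 0, 0],
    [0, 0, 0],
    [0, 0, 0]
  ],
  "xyz": [
    [0.006, 0, 0.012],
    [0, 0, 0.014],
    [0, 0, 0.014],
    [0, 0, 0.012],
    [0, 0, 0.008],
    [0, 0, 0.006],
    [0, 0, 0.005],
    [0, 0, 0.005],
    [0, 0, 0.004],
    [0, 0, 0]
  ],
  "claw": [0.1, 0.1, 0.1, 0.1, 0.1, 0.1, 0.1, 0.1, 0.1, 0.1]
}}

```text
t: 29.7
eef_pos: [0.4615, -0.0167, 0.0972]
tcp_rot: [-3.142, -0.0, 0.276]
ft_force: [0.1, 0.3, -1.5]
grip_width: 0.0222
grip_force: 49.3
```

Request:
{"api": "apply_moves", "payload": {
  "rotation": [
    [0, 0, 0],
    [0, 0, 0],
    [0, 0, 0],
    [0, 0, 0],
    [0, 0, 0],
    [0, 0, 0],
    [0, 0, 0],
    [0, 0, 0],
    [0, 0, 0],
    [0, 0, 0]
  ],
  "xyz": [
    [0, 0, 0.004],
    [0, 0, 0.004],
    [0, 0, 0.004],
    [0, 0, 0],
    [0, 0, 0],
    [0, 0, 0],
    [0, 0, 0],
    [0, 0, 0],
    [0, 0, 0],
    [0, 0, 0]
  ],
  "claw": [0.1, 0.1, 0.1, 0.1, 0.1, 0.1, 0.1, 0.1, 0.1, 0.1]
}}

```text
t: 30.53
eef_pos: [0.4615, -0.0167, 0.0971]
tcp_rot: [3.141, -0.001, 0.276]
ft_force: [-3.8, 0.7, 13.9]
grip_width: 0.0221
grip_force: 50.9
```

It's seated. I'll ease up slightly, release, rise and go back to the stack.

Request:
{"api": "apply_moves", "payload": {
  "rotation": [
    [0, 0, 0],
    [0, 0, 0],
    [0, 0, 0],
    [0, 0, 0],
    [0, 0, 0],
    [0, 0, 0],
    [0, 0, 0],
    [0, 0, 0],
    [0, 0, 0],
    [0, 0, 0]
  ],
  "xyz": [
    [0, 0, -0.006],
    [0, 0, 0],
    [0, 0, 0],
    [0, 0, 0],
    [0, 0, 0],
    [0, 0, 0],
    [0, 0, -0.03],
    [0, 0, -0.08],
    [0, 0, -0.15],
    [0, 0, -0.2]
  ],
  "claw": [0.1, 0.26, 0.32, 0.4, 0.5, 0.55, 0.55, 0.55, 0.55, 0.55]
}}

```text
t: 31.37
eef_pos: [0.4601, -0.0167, 0.1648]
tcp_rot: [-3.14, 0.005, 0.276]
ft_force: [1.5, 0.3, -0.3]
grip_width: 0.0472
grip_force: 0.0
```

```bash
python3 plan.py .58,-.19,.23;python3 lidchk.py "(.462,-.017,.074)" "(.459,.3145,.082)"
```

```text
t 31.37 p [ 0.4601 -0.0167  0.1648] rot [-3.14    0.0046  0.2761] F [ 1.5  0.3 -0.3] w 0.0472 tiltfix [-0.0015  0.0044 -0.    ]
(0.58, -0.19, 0.23) total/0.15: [ 0.452  1.329 -0.439] dist 0.2206 rows@.033 7
top (267, 204, 58, 20) [ 0.3848 -0.0279] 0.1519 0.0234
scene (315, 180, 42, 26) [ 0.4618 -0.0201] 0.1148 0.0008
disc tri [ 0.4169 -0.0084  0.0456] want [ 0.462 -0.017  0.074]
top (156, 193, 34, 34) [0.4595 0.3137] 0.0955 0.0004
scene (371, 132, 30, 16) [0.4582 0.3102] 0.0948 0.0008
disc tri [0.4585 0.313  0.0813] want [0.459  0.3145 0.082 ]
```

Request:
{"api": "apply_moves", "payload": {
  "rotation": [
    [0, 0, 0],
    [0, 0, 0],
    [0, 0, 0],
    [0, 0, 0],
    [0, 0, 0],
    [0, 0, 0],
    [0, 0, 0],
    [0, 0, 0],
    [0, 0, 0],
    [0, 0, 0]
  ],
  "xyz": [
    [0.02, 0.06, -0.15],
    [0.05, 0.15, -0.13],
    [0.08, 0.23, -0.1],
    [0.08, 0.23, -0.05],
    [0.08, 0.23, -0.01],
    [0.07, 0.2, 0],
    [0.05, 0.14, 0],
    [0.02, 0.07, 0],
    [0, 0.02, 0],
    [0, 0, 0]
  ],
  "claw": [0.55, 0.55, 0.55, 0.55, 0.55, 0.55, 0.55, 0.55, 0.55, 0.55]
}}

```text
t: 32.4
eef_pos: [0.5799, -0.1899, 0.2299]
tcp_rot: [-3.139, 0.003, 0.276]
ft_force: [0.1, 0.7, -0.2]
grip_width: 0.0469
grip_force: 0.0
```

```bash
python3 knob.py w12 .068;python3 kfind.py w12 .068; python3 plan.py .6433,-.1853,.0675;python3 lidchk.py "(.462,-.017,.074)" "(.6433,-.1853,.046)"
```

```text
32.4 [ 0.5799 -0.1899  0.2299] [-3.1395e+00  2.6000e-03  2.7560e-01]
pred knob px [334.7 118.6]
crop origin 244 48
px [332.7 118.5] r 52.1 exp 55.9 world [ 0.643  -0.1836  0.068 ]
t 32.45 p [ 0.5799 -0.1887  0.2303] rot [-3.1391e+00  1.9000e-03  2.7730e-01] F [0.2 0.3 1.1] w 0.0471 tiltfix [-0.0024  0.0019 -0.    ]
(0.6433, -0.1853, 0.0675) total/0.15: [0.415 0.097 1.084] dist 0.1748 rows@.033 6
top (271, 184, 41, 41) [ 0.4616 -0.0174] 0.117 0.0006
scene (315, 180, 42, 26) [ 0.4617 -0.0219] 0.1146 0.0027
disc tri [ 0.461  -0.0181  0.0717] want [ 0.462 -0.017  0.074]
top (321, 122, 30, 48) [ 0.6726 -0.163 ] 0.0695 0.004
scene (336, 242, 61, 55) [ 0.6429 -0.1878] 0.1362 0.0006
disc tri [ 0.656  -0.1733  0.0466] want [ 0.6433 -0.1853  0.046 ]
```

The large lid is seated: the measured disc is at (0.461,-0.018), z 0.072, against the wanted 0.074. The widest lid is in place for grasping.

Request:
{"api": "apply_moves", "payload": {
  "rotation": [
    [0, 0, 0],
    [0, 0, 0],
    [0, 0, 0],
    [0, 0, 0],
    [0, 0, 0],
    [0, 0, 0],
    [0, 0, 0],
    [0, 0, 0],
    [0, 0, 0],
    [0, 0, 0]
  ],
  "xyz": [
    [0.1, 0.02, 0.1],
    [0.15, 0.03, 0.15],
    [0.11, 0.025, 0.15],
    [0.055, 0.015, 0.16],
    [0, 0, 0.15],
    [0, 0, 0.12],
    [0, 0, 0.09],
    [0, 0, 0.08],
    [0, 0, 0.055],
    [0, 0, 0.023]
  ],
  "claw": [0.55, 0.55, 0.55, 0.55, 0.55, 0.55, 0.55, 0.55, 0.55, 0.55]
}}

```text
t: 33.48
eef_pos: [0.6437, -0.1857, 0.0685]
tcp_rot: [-3.141, 0.001, 0.277]
ft_force: [-0.4, 0.0, -0.3]
grip_width: 0.0472
grip_force: 0.0
```

Request:
{"api": "apply_moves", "payload": {
  "rotation": [
    [0, 0, 0],
    [0, 0, 0],
    [0, 0, 0],
    [0, 0, 0],
    [0, 0, 0],
    [0, 0, 0],
    [0, 0, 0],
    [0, 0, 0],
    [0, 0, 0],
    [0, 0, 0]
  ],
  "xyz": [
    [0, 0, 0],
    [0, 0, 0],
    [0, 0, 0],
    [0, 0, 0],
    [0, 0, 0],
    [0, 0, 0],
    [0, 0, 0],
    [0, 0, 0],
    [0, 0, 0],
    [0, 0, 0]
  ],
  "claw": [0.55, 0.55, 0.5, 0.4, 0.3, 0.2, 0.1, 0.1, 0.1, 0.1],
  "newtons": 60
}}

```text
t: 34.32
eef_pos: [0.6447, -0.1854, 0.0707]
tcp_rot: [-3.141, -0.001, 0.276]
ft_force: [-2.0, 1.3, 5.9]
grip_width: 0.0215
grip_force: 58.6
```

```bash
python3 plan.py .6433,-.1853,.18 .57,.12,.20
```

```text
t 34.32 p [ 0.6447 -0.1854  0.0707] rot [-3.1408e+00 -1.1000e-03  2.7620e-01] F [-2.   1.3  5.9] w 0.0215 tiltfix [-0.0007 -0.0011  0.    ]
(0.6433, -0.1853, 0.18) total/0.15: [-0.008 -0.004 -0.728] dist 0.1093 rows@.033 4
(0.57, 0.12, 0.2) total/0.15: [ 0.085 -2.092 -0.132] dist 0.3146 rows@.033 10
```

Request:
{"api": "apply_moves", "payload": {
  "rotation": [
    [0, 0, 0],
    [0, 0, 0],
    [0, 0, 0],
    [0, 0, 0],
    [0, 0, 0],
    [0, 0, 0],
    [0, 0, 0],
    [0, 0, 0],
    [0, 0, 0],
    [0, 0, 0]
  ],
  "xyz": [
    [0, 0, -0.02],
    [0, 0, -0.04],
    [0, 0, -0.07],
    [0, 0, -0.1],
    [0, 0, -0.13],
    [0, 0, -0.14],
    [0, 0, -0.14],
    [0, -0.05, -0.12],
    [0, -0.12, -0.1],
    [-0.01, -0.18, -0.05]
  ],
  "claw": [0.1, 0.1, 0.1, 0.1, 0.1, 0.1, 0.1, 0.1, 0.1, 0.1]
}}

```text
t: 35.15
eef_pos: [0.6298, -0.1403, 0.2088]
tcp_rot: [3.136, -0.004, 0.27]
ft_force: [-0.0, -0.4, -3.4]
grip_width: 0.0218
grip_force: 59.0
```

Request:
{"api": "apply_moves", "payload": {
  "rotation": [
    [0, 0, 0],
    [0, 0, 0],
    [0, 0, 0],
    [0, 0, 0],
    [0, 0, 0],
    [0, 0, 0],
    [0, 0, 0],
    [0, 0, 0],
    [0, 0, 0],
    [0, 0, 0]
  ],
  "xyz": [
    [-0.01, -0.22, 0],
    [-0.02, -0.24, 0],
    [-0.02, -0.24, 0],
    [-0.02, -0.24, 0],
    [-0.02, -0.24, 0],
    [-0.02, -0.24, 0],
    [0, -0.2, 0],
    [0, -0.12, 0],
    [0, -0.06, 0],
    [0, 0, 0]
  ],
  "claw": [0.1, 0.1, 0.1, 0.1, 0.1, 0.1, 0.1, 0.1, 0.1, 0.1]
}}

```text
t: 35.98
eef_pos: [0.5385, 0.1218, 0.2067]
tcp_rot: [-3.14, -0.001, 0.28]
ft_force: [-0.3, 0.3, -3.6]
grip_width: 0.0213
grip_force: 59.1
```

```bash
python3 wl.py w13; python3 rr.py "(.639,.191,.06)" w13,top 2>/dev/null; python3 pot.py .639,.191,.06 w13,top 105; python3 plan.py .639,.191,.2
```

```text
35.9833 [0.5385 0.1218 0.2067] [-3.1403e+00 -9.0000e-04  2.8040e-01] 0.02127296651909082
knob [906.9 219.5]
widest [269.3  47.1]
large [437.5 308.1]
medium [ 72.5 219.6]
small [724.2 407.5]
w13 80 0 (185, 0, 166, 132) [0.6278 0.2156] 0.0781 0.00277
w13 80 0.01 (185, 0, 166, 132) [0.6309 0.223 ] 0.0661 0.00223
w13 80 0.02 (185, 0, 166, 132) [0.6355 0.2277] 0.0571 0.00153
w13 105 0 (185, 0, 166, 132) [0.6278 0.2156] 0.0781 0.00277
w13 105 0.01 (185, 0, 166, 132) [0.6309 0.223 ] 0.0661 0.00223
w13 105 0.02 (185, 0, 166, 132) [0.6355 0.2277] 0.0571 0.00153
w13 130 0 (185, 0, 166, 132) [0.6278 0.2156] 0.0781 0.00277
w13 130 0.01 (185, 0, 166, 132) [0.6309 0.223 ] 0.0661 0.00223
w13 130 0.02 (185, 0, 166, 132) [0.6355 0.2277] 0.0571 0.00153
top 80 0 (197, 128, 45, 44) [0.6391 0.1914] 0.1279 0.00028
top 80 0.01 (197, 128, 45, 44) [0.6391 0.1914] 0.1279 0.00029
top 80 0.02 (197, 128, 45, 44) [0.6391 0.1915] 0.1279 0.0003
top 105 0 (197, 128, 45, 44) [0.6391 0.1914] 0.1279 0.00028
top 105 0.01 (197, 128, 45, 44) [0.6391 0.1914] 0.1279 0.00029
top 105 0.02 (197, 128, 45, 44) [0.6391 0.1915] 0.1279 0.0003
top 130 0 (198, 129, 44, 43) [0.639  0.1914] 0.1245 0.00063
top 130 0.01 (198, 129, 44, 43) [0.6391 0.1913] 0.1245 0.00065
top 130 0.02 (198, 129, 44, 43) [0.6395 0.1913] 0.1238 0.00065
w13 [269.   48.4] (185, 0, 166, 132) [0.6253 0.2025] 0.0638 0.0023
top [218.4 148.3] (197, 128, 45, 44) [0.6217 0.18  ] 0.1221 0.0003
[0.624  0.1912 0.1095] [0.011 0.011]
t 36.13 p [0.54   0.1163 0.2061] rot [3.1394e+00 1.0000e-04 2.7240e-01] F [ 0.7 -0.6 -3.8] w 0.0214 tiltfix [0.0021 0.0001 0.    ]
(0.639, 0.191, 0.2) total/0.15: [ 0.77  -0.302  0.04 ] dist 0.1241 rows@.033 4
```

The rim is clipped at the top of the image. Backing off for a full view.

Request:
{"api": "apply_moves", "payload": {
  "rotation": [
    [0, 0, 0],
    [0, 0, 0],
    [0, 0, 0],
    [0, 0, 0],
    [0, 0, 0],
    [0, 0, 0],
    [0, 0, 0],
    [0, 0, 0],
    [0, 0, 0],
    [0, 0, 0]
  ],
  "xyz": [
    [-0.05, 0, -0.08],
    [-0.07, 0, -0.16],
    [-0.05, 0, -0.2],
    [-0.03, 0, -0.16],
    [0, 0, -0.1],
    [0, 0, -0.05],
    [0, 0, 0],
    [0, 0, 0],
    [0, 0, 0],
    [0, 0, 0]
  ],
  "claw": [0.1, 0.1, 0.1, 0.1, 0.1, 0.1, 0.1, 0.1, 0.1, 0.1]
}}

```text
t: 36.97
eef_pos: [0.5096, 0.1104, 0.3171]
tcp_rot: [-3.141, 0.003, 0.275]
ft_force: [0.8, 0.1, -4.2]
grip_width: 0.0215
grip_force: 59.1
```

```bash
python3 wl.py w14; python3 rr.py "(.639,.191,.06)" w14 2>/dev/null; python3 pot.py .639,.191,.06 w14,top 105; python3 plan.py .639,.191,.2
```

```text
36.9667 [0.5096 0.1104 0.3171] [-3.1415  0.0034  0.2755] 0.021468155992750232
knob [698.1 136.4]
widest [279.5  29.9]
large [407.4 231.6]
medium [133.7 160. ]
small [630.  309.7]
w14 80 0 (219, 0, 120, 94) [0.6274 0.2158] 0.0758 0.00328
w14 80 0.01 (219, 0, 120, 94) [0.6317 0.2286] 0.0548 0.00174
w14 80 0.02 (219, 0, 120, 94) [0.638  0.2386] 0.1 nan
w14 105 0 (219, 0, 120, 94) [0.6274 0.2158] 0.0758 0.00328
w14 105 0.01 (219, 0, 120, 94) [0.6317 0.2286] 0.0548 0.00174
w14 105 0.02 (219, 0, 120, 94) [0.638  0.2386] 0.1 nan
w14 130 0 (219, 0, 120, 94) [0.6274 0.2158] 0.0758 0.00328
w14 130 0.01 (219, 0, 120, 94) [0.6317 0.2286] 0.0548 0.00174
w14 130 0.02 (219, 0, 120, 94) [0.638  0.2386] 0.1 nan
w14 [279.3  31. ] (219, 0, 120, 94) [0.6222 0.2052] 0.0662 0.0029
top [218.4 148.3] (197, 128, 45, 44) [0.6221 0.1802] 0.1222 0.0003
[0.6225 0.1928 0.1083] [0.0122 0.0122]
t 37.12 p [0.51   0.1108 0.3176] rot [-3.1413e+00  2.0000e-03  2.7590e-01] F [-0.7  0.9 -2.7] w 0.0215 tiltfix [-0.0002  0.0019 -0.    ]
(0.639, 0.191, 0.2) total/0.15: [ 0.974 -0.28   0.782] dist 0.1921 rows@.033 6
```

Request:
{"api": "apply_moves", "payload": {
  "rotation": [
    [0, 0, 0],
    [0, 0, 0],
    [0, 0, 0],
    [0, 0, 0],
    [0, 0, 0],
    [0, 0, 0],
    [0, 0, 0],
    [0, 0, 0],
    [0, 0, 0],
    [0, 0, 0]
  ],
  "xyz": [
    [0.06, -0.05, 0],
    [0.1, -0.09, 0],
    [0.12, -0.1, 0],
    [0.08, -0.08, 0],
    [0.04, -0.04, 0],
    [0, 0, 0],
    [0, 0, 0],
    [0, 0, 0],
    [0, 0, 0],
    [0, 0, 0]
  ],
  "claw": [0.1, 0.1, 0.1, 0.1, 0.1, 0.1, 0.1, 0.1, 0.1, 0.1]
}}

```text
t: 37.95
eef_pos: [0.5532, 0.178, 0.3188]
tcp_rot: [3.141, 0.0, 0.274]
ft_force: [0.2, 0.2, -2.9]
grip_width: 0.0213
grip_force: 59.2
```

```bash
python3 wl.py w15; python3 rr.py "(.639,.191,.06)" w15 2>/dev/null|grep -v 130; python3 pot.py .639,.191,.06 w15,top 105; python3 plan.py .639,.191,.2
```

```text
37.95 [0.5532 0.178  0.3188] [3.1409e+00 1.0000e-04 2.7420e-01] 0.021290569839730253
knob [729.7 203.3]
widest [329.   91.2]
large [443.5 273.7]
medium [187.4 210.1]
small [654.9 346.6]
w15 80 0 (272, 29, 113, 106) [0.6395 0.1922] 0.1263 0.00031
w15 80 0.01 (272, 29, 113, 106) [0.6394 0.1922] 0.1264 0.00016
w15 80 0.02 (272, 29, 113, 106) [0.6394 0.1921] 0.1262 0.00016
w15 105 0 (272, 29, 113, 106) [0.6395 0.1922] 0.1263 0.00031
w15 105 0.01 (272, 29, 113, 106) [0.6394 0.1922] 0.1264 0.00016
w15 105 0.02 (272, 29, 113, 106) [0.6394 0.1921] 0.1262 0.00016
w15 [328.7  92.1] (272, 29, 113, 106) [0.6396 0.1922] 0.127 0.0003
top [218.4 148.3] (197, 128, 45, 44) [0.6398 0.1919] 0.1282 0.0003
[0.6397 0.192  0.0579] [0.0002 0.0002]
t 38.1 p [0.5533 0.1786 0.3188] rot [ 3.1414e+00 -3.0000e-04  2.7500e-01] F [ 0.2  0.1 -1.8] w 0.0216 tiltfix [ 0.0002 -0.0002 -0.    ]
(0.639, 0.191, 0.2) total/0.15: [0.572 0.076 0.792] dist 0.147 rows@.033 5
```

View pics/w15.png

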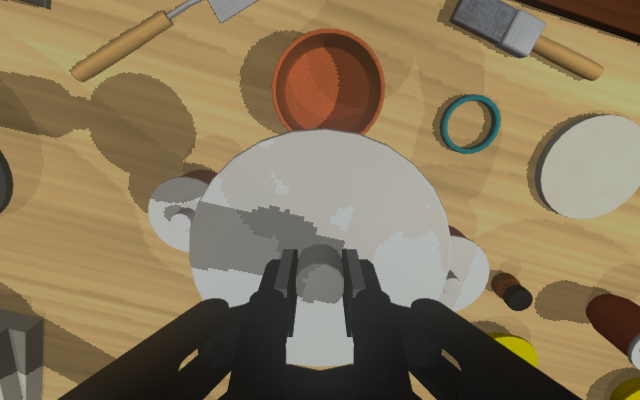

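The view shows the pot's open mouth at (328,84), and both views agree on (0.6396,0.192), rim height 0.058. The lid is held level.

Request:
{"api": "apply_moves", "payload": {
  "rotation": [
    [0, 0, 0],
    [0, 0, 0],
    [0, 0, 0],
    [0, 0, 0],
    [0, 0, 0],
    [0, 0, 0],
    [0, 0, 0],
    [0, 0, 0],
    [0, 0, 0],
    [0, 0, 0]
  ],
  "xyz": [
    [0.07, 0.01, 0.05],
    [0.13, 0.015, 0.08],
    [0.15, 0.018, 0.1],
    [0.12, 0.015, 0.12],
    [0.07, 0.008, 0.12],
    [0.037, 0.004, 0.12],
    [0, 0, 0.12],
    [0, 0, 0.1],
    [0, 0, 0.07],
    [0, 0, 0.03]
  ],
  "claw": [0.1, 0.1, 0.1, 0.1, 0.1, 0.1, 0.1, 0.1, 0.1, 0.1]
}}

```text
t: 38.93
eef_pos: [0.6389, 0.1921, 0.1793]
tcp_rot: [3.141, 0.004, 0.276]
ft_force: [-0.8, -0.4, -3.4]
grip_width: 0.0216
grip_force: 59.1
```

```bash
python3 plan.py .6396,.192,.10
```

```text
t 38.93 p [0.6389 0.1921 0.1793] rot [3.1413 0.0039 0.2757] F [-0.8 -0.4 -3.4] w 0.0216 tiltfix [0.0003 0.0037 0.    ]
(0.6396, 0.192, 0.1) total/0.15: [0.006 0.002 0.528] dist 0.0793 rows@.033 3
```

Request:
{"api": "apply_moves", "payload": {
  "rotation": [
    [0, 0, 0],
    [0, 0, 0],
    [0, 0, 0],
    [0, 0, 0],
    [0, 0, 0],
    [0, 0, 0],
    [0, 0, 0],
    [0, 0, 0],
    [0, 0, 0],
    [0, 0, 0]
  ],
  "xyz": [
    [0, 0, 0.06],
    [0, 0, 0.1],
    [0, 0, 0.12],
    [0, 0, 0.1],
    [0, 0, 0.07],
    [0, 0, 0.04],
    [0, 0, 0.02],
    [0, 0, 0.015],
    [0, 0, 0],
    [0, 0, 0]
  ],
  "claw": [0.1, 0.1, 0.1, 0.1, 0.1, 0.1, 0.1, 0.1, 0.1, 0.1]
}}

```text
t: 39.77
eef_pos: [0.6401, 0.193, 0.1043]
tcp_rot: [-3.141, -0.002, 0.276]
ft_force: [-0.3, -0.2, -3.5]
grip_width: 0.0216
grip_force: 59.1
```

Request:
{"api": "apply_moves", "payload": {
  "rotation": [
    [0, 0, 0],
    [0, 0, 0],
    [0, 0, 0],
    [0, 0, 0],
    [0, 0, 0],
    [0, 0, 0],
    [0, 0, 0],
    [0, 0, 0],
    [0, 0, 0],
    [0, 0, 0]
  ],
  "xyz": [
    [0, 0, 0.008],
    [0, 0, 0.008],
    [0, 0, 0.008],
    [0, 0, 0.006],
    [0, 0, 0.006],
    [0, 0, 0.004],
    [0, 0, 0],
    [0, 0, 0],
    [0, 0, 0],
    [0, 0, 0]
  ],
  "claw": [0.1, 0.1, 0.1, 0.1, 0.1, 0.1, 0.1, 0.1, 0.1, 0.1]
}}

```text
t: 40.6
eef_pos: [0.6396, 0.1927, 0.0974]
tcp_rot: [-3.142, -0.0, 0.276]
ft_force: [-0.4, 0.6, -3.7]
grip_width: 0.0215
grip_force: 59.1
```

Request:
{"api": "apply_moves", "payload": {
  "rotation": [
    [0, 0, 0],
    [0, 0, 0],
    [0, 0, 0],
    [0, 0, 0],
    [0, 0, 0],
    [0, 0, 0],
    [0, 0, 0],
    [0, 0, 0],
    [0, 0, 0],
    [0, 0, 0]
  ],
  "xyz": [
    [0, 0, 0.007],
    [0, 0, 0.007],
    [0, 0, 0.006],
    [0, 0, 0.005],
    [0, 0, 0.004],
    [0, 0, 0.004],
    [0, 0, 0.003],
    [0, 0, 0],
    [0, 0, 0],
    [0, 0, 0]
  ],
  "claw": [0.1, 0.1, 0.1, 0.1, 0.1, 0.1, 0.1, 0.1, 0.1, 0.1]
}}

```text
t: 41.43
eef_pos: [0.6395, 0.1927, 0.092]
tcp_rot: [-3.141, -0.0, 0.276]
ft_force: [-0.8, 0.2, -4.0]
grip_width: 0.0219
grip_force: 59.2
```

Request:
{"api": "apply_moves", "payload": {
  "rotation": [
    [0, 0, 0],
    [0, 0, 0],
    [0, 0, 0],
    [0, 0, 0],
    [0, 0, 0],
    [0, 0, 0],
    [0, 0, 0],
    [0, 0, 0],
    [0, 0, 0],
    [0, 0, 0]
  ],
  "xyz": [
    [0, 0, 0.004],
    [0, 0, 0.003],
    [0, 0, 0.003],
    [0, 0, 0],
    [0, 0, 0],
    [0, 0, 0],
    [0, 0, 0],
    [0, 0, 0],
    [0, 0, 0],
    [0, 0, 0]
  ],
  "claw": [0.1, 0.1, 0.1, 0.1, 0.1, 0.1, 0.1, 0.1, 0.1, 0.1]
}}

```text
t: 42.27
eef_pos: [0.6396, 0.1927, 0.0918]
tcp_rot: [3.142, -0.001, 0.276]
ft_force: [-2.1, -1.5, 4.8]
grip_width: 0.0213
grip_force: 60.0
```

It's seated at 5 N at the predicted height. Releasing, rising and moving clear.

Request:
{"api": "apply_moves", "payload": {
  "rotation": [
    [0, 0, 0],
    [0, 0, 0],
    [0, 0, 0],
    [0, 0, 0],
    [0, 0, 0],
    [0, 0, 0],
    [0, 0, 0],
    [0, 0, 0],
    [0, 0, 0],
    [0, 0, 0]
  ],
  "xyz": [
    [0, 0, 0],
    [0, 0, 0],
    [0, 0, 0],
    [0, 0, 0],
    [0, 0, 0],
    [0, 0, 0],
    [0, 0, -0.03],
    [0, 0, -0.08],
    [0, 0, -0.15],
    [0, 0, -0.2]
  ],
  "claw": [0.26, 0.3, 0.36, 0.44, 0.5, 0.55, 0.55, 0.55, 0.55, 0.55]
}}

```text
t: 43.1
eef_pos: [0.6382, 0.1922, 0.1589]
tcp_rot: [3.141, 0.004, 0.276]
ft_force: [0.2, -0.1, -0.7]
grip_width: 0.047
grip_force: 0.0
```

Request:
{"api": "apply_moves", "payload": {
  "rotation": [
    [0, 0, 0],
    [0, 0, 0],
    [0, 0, 0],
    [0, 0, 0],
    [0, 0, 0],
    [0, 0, 0],
    [0, 0, 0],
    [0, 0, 0],
    [0, 0, 0],
    [0, 0, 0]
  ],
  "xyz": [
    [0, 0, -0.2],
    [0, 0, -0.2],
    [0, 0.1, -0.2],
    [0, 0.2, -0.15],
    [0, 0.24, 0],
    [0, 0.24, 0],
    [0, 0.24, 0],
    [0, 0.2, 0],
    [0, 0.1, 0],
    [0, 0, 0]
  ],
  "claw": [0.55, 0.55, 0.55, 0.55, 0.55, 0.55, 0.55, 0.55, 0.55, 0.55]
}}

```text
t: 43.93
eef_pos: [0.6942, -0.0041, 0.2725]
tcp_rot: [3.138, -0.0, 0.268]
ft_force: [0.4, -0.9, -1.2]
grip_width: 0.0464
grip_force: 0.0
```

```bash
python3 lidchk.py "(.6396,.192,.067)" "(.461,-.017,.074)" "(.459,.3145,.082)" "(.444,-.3275,.092)"
python3 - <<'E'
from plant import ctrl; import cv2
i=ctrl.grab_frame("scene")["color"][100:310,170:480]; cv2.imwrite("pics/end.png",cv2.resize(i,None,fx=2.5,fy=2.5,interpolation=cv2.INTER_CUBIC)); print(ctrl.sense()['t'])
E
```

```text
top (195, 126, 47, 45) [0.638  0.1916] 0.1365 0.0006
scene (401, 165, 48, 27) [0.638  0.1879] 0.1354 0.0009
disc tri [0.6378 0.1915 0.0652] want [0.6396 0.192  0.067 ]
top none
scene (315, 180, 42, 26) [ 0.4612 -0.0195] 0.1139 0.0006
top (156, 193, 34, 34) [0.4586 0.3133] 0.0971 0.0005
scene (372, 131, 29, 17) [0.4568 0.3165] 0.0927 0.0013
disc tri [0.4583 0.3125 0.0842] want [0.459  0.3145 0.082 ]
top (390, 190, 28, 27) [ 0.4433 -0.3296] 0.0771 0.0003
scene (242, 240, 34, 25) [ 0.4429 -0.3305] 0.0743 0.0004
disc tri [ 0.443  -0.33    0.0917] want [ 0.444  -0.3275  0.092 ]
44.3833
```

View pics/end.png

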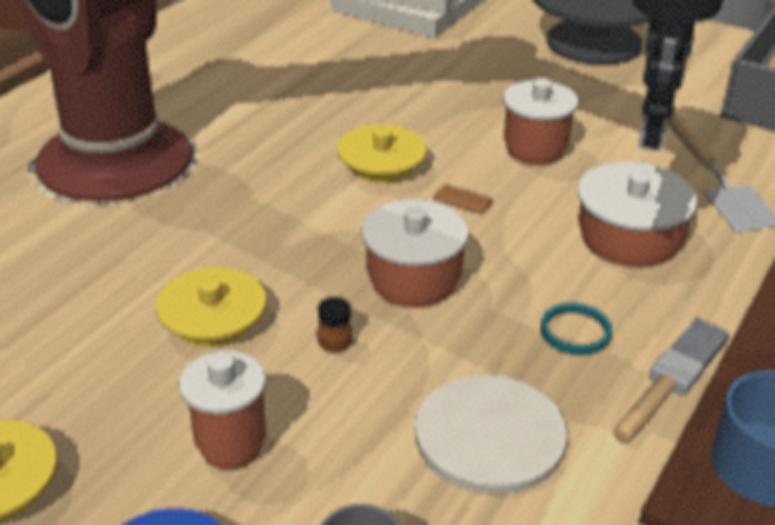

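All four lids sit flat on their own pots, at crop pixels (223,380), (540,100), (415,232) and (637,195). The arm is clear of everything, and the disc heights match wherever I could measure them. Handing in.

```bash
python3 -c "
from plant import ctrl
print(ctrl.job_done())"
```

```text
the job is handed in; nothing more can be done
None
```

All four white lids were taken off the stack and set down gently on the pots of their own size, each sitting flat with the pots left in place, and the job was handed in at about 44 s.

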